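Join the display leaf with its cam fastener

TASK

Slide the display stand's extension leaf (the sloping board with the orange fin) up to the fixed deck until its bolt head is inside the open cam disc, then turn the cam disc clockwise with the cam driver until it stops, so that it draws the leaf fully home against the deck. Finally stand the driver back in its holder and let go. Leave the bottle, shaker, pepper mill and glass where they stand.

Things in the scene. Friction and masses are not known exactly. Their poses are not given: they have to be found in the camera images.
- stand: Sloping wooden display stand, fixed; origin on the worktop below the cam axis, which meets the deck surface 85 mm above the worktop. Deck slopes 25 degrees, low edge to the front (-x of the stand). Fixed deck reaches 75 mm to the left (+y) and 45 mm to the right of the cam; the leaf slides on rails to its right. A 20 mm lip runs along the low edge. +y is the way the leaf goes home.
- cam_slot (a point): Centre of the slot mouth on top of the cam disc (brass cap, 70 mm diameter, top 26 mm above the deck). Turns with the disc: z is the outward normal of the deck, x along the slot. Slot 10 mm wide (edges chamfered to 16 mm), 34 mm long, 10 mm deep, same after a half turn. The disc turns about z with about 0.15 N m of friction and stays where it is left.
- cam (a joint): Cam angle, rad; grows clockwise looking onto the deck. Starts -0.1 to 0.15: open, mouth towards the bolt; at 0 the slot lies straight up the slope. The hook catches the bolt head at about 0.4, has it fully drawn in at about 1.35; stop at 1.5. Turned beyond 0.3 with the bolt still outside, the hook blocks the bolt: turn back.
- fin_mid (a point): Centre of the orange grip fin on the leaf (leaf 150 x 120 mm). Fin 20 mm thick along the slide, 60 mm long up the slope, 42 mm high from the deck surface (this point is 21 mm above it). z is the outward normal of the deck, x up the slope, y along the slide towards the cam. A 14 mm high bolt bracket stands on the leaf, its near side 53 mm from here towards the cam.
- leaf (a joint): Gap between leaf and fixed deck, m; 0 is fully home; starts 0.04 to 0.07. Sliding takes about 3 N. With the cam open the leaf stops at about 0.008, its bolt head (brass, 10 mm, on a rod in front of the leaf) bottomed in the cam; only turning the cam draws it further.
- driver_mid (a point): Centre of the blue handle of the cam driver (0.12 kg), blade down in its holder. z from blade to handle end, x along the blade's width. Handle 30 x 30 mm square (flats square to x and y, yellow stripes on the y flats), 62 mm long. 45 mm collar, underside 37 mm below this point; 12 mm shank; blade 26 x 5 mm, 18 mm long, tip 100 mm below this point.
- holder_top (a point): Centre of the mouth of the driver's holder, an upright grey tube fixed to the worktop, 70 mm high, 60 mm outside and 34 mm inside diameter, open at the top. The driver hangs in it by its collar, which rests on the rim; the handle centre is then 37 mm above this point.
- bottle: Bystander: brown syrup bottle with a green cap, 58 mm diameter, 206 mm high; origin at the centre of its underside. Leave it standing.
- steel_shaker: Bystander: steel cocktail shaker, 69 mm diameter, 179 mm high; origin at the centre of its underside. Leave it standing.
- mill: Bystander: dark wooden pepper mill, 58 mm diameter, 170 mm high; origin at the centre of its underside. Leave it standing.
- glass: Bystander: clear tumbler, 78 mm diameter, 92 mm high; origin at the centre of its underside. Leave it standing.
Not all that is in view belongs to the job. What is shaped like the part that bears holder_top but blue is not meant.

How it is judged (in metres and radians):
On the way, in this order (a step that is already met when the one before it is completed fails the run):
1. the leaf is slid up so that its bolt head is inside the still open cam (gap under 12 mm) (value of joint leaf below 0.012 m and value of joint cam below 0.3 rad), for 0.2 s.
2. the driver's blade is seated in the slot of the still unlocked cam, square to the deck (z of driver_mid in the frame of cam_slot below 0.0965 m and angle between the z axis of driver_mid and the z axis of cam_slot, either way round below 0.2 rad and distance between driver_mid and cam_slot below 0.1035 m and value of joint cam below 0.6 rad), for 0.1 s.
3. with the driver still in the slot, the cam is turned to its locked position and has drawn the leaf home (value of joint cam above 1.3 rad and value of joint leaf below 0.0025 m and angle between the z axis of driver_mid and the z axis of cam_slot, either way round below 0.3 rad and distance between driver_mid and cam_slot below 0.1085 m), for 0.1 s.
At the end, for the whole second after the job is handed in: The cam is turned past 1.3 rad, the leaf is home (gap under 2.5 mm), and the driver stands upright in its holder with its collar on the rim (handle centre within 12 mm of the holder's axis and under 43.5 mm above its rim, tilt under 0.15 rad), let go (value of joint cam above 1.3 rad and value of joint leaf below 0.0025 m and horizontal distance between driver_mid and holder_top below 0.012 m and z of driver_mid in the frame of holder_top below 0.0435 m and angle between driver_mid's own z axis and vertical below 0.15 rad); the robot touches nothing.
It fails at once if the bottle, shaker, pepper mill or glass is pushed more than 25 mm or tipped (distance of any of bottle, steel_shaker, mill, glass from where it was at the start of the episode above 0.025 m or angle between any of bottle, steel_shaker, mill, glass's own z axis and vertical above 0.5 rad).
It also fails if it takes over 69 s, if anything falls off the work surface, if the arm or the gripper's body presses on something with over 40 N, if the wrist force passes 120 N, or if a joint passes its speed limit or range.

ROBOT

A 6-joint arm with a two-finger parallel gripper is mounted at the origin on a cart in front of the work surface, level with it; the furniture and walls round the work are solid. World frame = base frame: x ahead of the robot, y to its left, z up, the work surface at z = 0. Lengths are in m, angles in degrees, forces in N, time in s.
With the tool pointing down it reaches from about 0.375 to 0.9 m from the base axis. Payload 3.1 kg.
Tool frame: the origin (TCP) lies at the very end of the fingers, on their centre line; the grasp point (between the pads) lies 19 mm behind it (grip_point_offset is the distance from the TCP to the grasp point, in m); y points along the fingers, x is the direction in which the jaws open and shut, and the axes are right-handed (so a half turn about y gives the same grasp; the last joint's range is limited). The gripper opens to 87 mm and grips with 3 to 60 N. Pads are 19 mm wide; open, the fingers measure 117 mm over their backs; the gripper's body (75 mm by 190 mm) begins 51 mm behind the grasp point.
Start: joints at [-80.644, 30.224, 82.088, -0, 67.689, -10.227], TCP at [0.21, -0.589, 0.223] pointing down, gripper open.
Joint ranges: [-176.69, 176.69], [-43.24, 126.21], [12.49, 139.97], [-82, 262], [0, 151.66], [-163.58, 163.58]. Speed limits (degrees/s): [159.86, 159.86, 180, 180, 180, 180].

INTERFACE

Orientations are given as a 3x3 rotation matrix whose columns are the frame's x, y, z axes.
In Python, from rig import * gives the robot as it stands.
- The arm moves only by the tool send_rows, never from a script. Its argument "moves" is text: rows parted by semicolons, each of 5 numbers parted by spaces: the finger opening in mm, from 0 to 87, then the shift along the tool's x, y, z in mm, then the turn about the tool's y in degrees. In form: fingers dx dy dz yaw; .... A call has 1 to 20 rows; each row shifts and turns the commanded pose from where the row before left it, along the tool's axes as they then stand; what a row does not reach is not made up. A row lasts 1/12 s, in which the tool goes at most 41.7 mm and 7.16 degrees, less where a joint would pass 70% of its speed; a pose out of reach is approached as far as the arm can. A call is refused whole if a number of a shift passes 41.7 or a number of a turn 7.16, either way. A call with a gripper value outside its range is refused whole. The fingers move at their own pace and stop on an object; the grip force is fixed at half the most. Time passes only in rows, so rows that do not move let the fingers close. It gives the time, the measured TCP pose, the force and the opening at its end, in the units of the state.
- read_state(): the state, without advancing time (a new reading comes with each control period).
- capture(name): name is "scene" or "top"; returns a dict with "image" (400x640x3 uint8, blue, green, red), "z_map" (400x640 float32, m along the optical axis (not along the pixel's ray), 0 where there is no reading), "mtx" (3x3 intrinsics, pixels), "origin" and "rotation" of the camera in the world. Camera axes: x right, y up, looking along -z (the intrinsics and any distortion apply to the point x, -y, -z); pixel columns grow to the right and rows downward; lengths in m; the calibration is good to about 2 mm. A picture is of the moment at which its call begins.
- hand_in(): hands the job in, once; it reports no verdict.
Trained networks look in a picture, given as the dict that the camera call returned (one of the last four; its "shot" number tells which), for a name from the list of things; names that differ only in an ending like _2 or _b are one class to them, and where a whole thing is asked for, a point or a joint stands for the part that bears it (a point fixed in the world has none). Each returns a list of dicts, best first, with "p" (0 to 1); they miss things now and then, are a little off and sometimes report something else, mostly with a low value. They report only what shows in the picture. A call takes as long as a camera call. They do not tell look-alikes from the thing itself.
- search_frame(picture, name): "bbox" ([left, top, right, bottom] in pixels, round what is visible of it).
- masks_of(picture, name): "region" (400x640 bool, what is visible of it) and "bbox" ([left, top, right, bottom] in pixels, round what is visible of it).
- mark_of(picture, name): "pixel" ([row, column] in pixels: a listed point, or the origin of a listed thing).
The state is a dict: "time_s": time; "joint_positions": joint angles; "qvel": joint speeds; "tau": joint torques, N m; "position": TCP position; "tcp_rot": TCP orientation; "force": force on the tool from outside, world axes, zero at the start; "moment": the same for the moment, N m; "opening": opening from 0.0 (shut) to 1.0 (fully open).
Only numpy, scipy, OpenCV 4.12 (cv2) and the standard library are available. Lean on these libraries where they do the work, as an engineer would, in place of code of your own. Each camera call takes 0.05 s, during which the arm holds its last target. There are 200 camera calls.

## Working session

There is one attempt and no reset: what is moved stays moved. The work goes in short steps, Python scripts to look and compute and a tool call to move; the robot and the scene stay as the last step left them, time stands still between calls to the robot, and variables do not carry over. Pictures are saved under pics/ and viewed, about 8 in all and at most 12, crops included, and the job is handed in when it is done.

Besides the shell and the picture viewer there is one more tool, called after "Call:" in YAML: its name, and indented under it one key for each argument. send_rows: Moves the arm, as the interface text tells. Its arguments: {"type":"object","properties":{"moves":{"type":"string"}},"required":["moves"]}

```bash
ls; mkdir -p pics; python3 - <<'E'
from rig import *
import cv2,numpy as np
s=read_state();print(s['position'],np.round(s['tcp_rot'],3).tolist(),s['opening'],s['time_s'])
for n in ["scene","top"]:
    c=capture(n);cv2.imwrite(f"pics/{n}0.png",c['image']);np.savez(f"{n}0.npz",**{k:v for k,v in c.items()})
    print(n,c['mtx'].tolist(),c['origin'],np.round(c['rotation'],3).tolist(),[k for k in c])
    for t in ["cam_slot","fin_mid","driver_mid","holder_top","stand","bottle","steel_shaker","mill","glass"]:
        for r in mark_of(c,t)[:3]:
            p=r['pixel'];z=c['z_map'][int(p[0]),int(p[1])]
            x=np.array([(p[1]-c['mtx'][0][2])/c['mtx'][0][0]*z,-(p[0]-c['mtx'][1][2])/c['mtx'][1][1]*z,-z])
            print(t,np.round(p,1),round(r['p'],2),np.round(np.array(c['rotation'])@x+c['origin'],3))
E
```

```text
pics
[ 0.20939437 -0.58811547  0.22156733] [[0.335, -0.0, 0.942], [-0.942, 0.002, 0.335], [-0.002, -1.0, 0.0]] 0.9975166932853884 0.0
scene [[472.6379020976653, 0.0, 314.0466669639538], [0.0, 472.6379020976653, 197.31130303067334], [0.0, 0.0, 1.0]] [-0.03589985  0.67257656  1.16007418] [[-0.776, 0.483, -0.404], [-0.63, -0.611, 0.479], [-0.016, 0.626, 0.779]] ['image', 'z_map', 'mtx', 'origin', 'rotation', 'shot']
cam_slot [188.2 260.9] 0.73 [0.653 0.095 0.107]
fin_mid [156.2 304.6] 0.93 [ 0.626 -0.072  0.121]
driver_mid [127.6 387.5] 0.76 [ 0.493 -0.321  0.132]
holder_top [113.2 366.3] 0.65 [ 0.63  -0.409  0.058]
holder_top [137.4 384.5] 0.51 [ 0.498 -0.32   0.088]
stand [207.3 263.9] 0.93 [0.624 0.12  0.065]
stand [137.  381.9] 0.34 [ 0.507 -0.319  0.085]
bottle [136.7 337.5] 0.7 [ 0.659 -0.284  0.023]
steel_shaker [308.8 237.7] 0.95 [0.454 0.399 0.071]
steel_shaker [135.5 336.5] 0.62 [ 0.661 -0.279  0.031]
mill [186.5 395.6] 0.72 [0.253 0.055 0.371]
glass [259.2 326.2] 0.58 [-0.036  0.673  1.16 ]
glass [128.5 385. ] 0.44 [ 0.499 -0.317  0.129]
top [[422.643741887491, 0.0, 316.7992213702601], [0.0, 422.643741887491, 200.44474516580615], [0.0, 0.0, 1.0]] [0.44489971 0.02122223 1.38880896] [[-0.003, 0.997, -0.083], [-1.0, -0.002, 0.005], [0.005, 0.083, 0.997]] ['image', 'z_map', 'mtx', 'origin', 'rotation', 'shot']
cam_slot [164.3 288.4] 0.84 [0.664 0.102 0.101]
fin_mid [173.2 345.5] 0.9 [ 0.632 -0.072  0.13 ]
driver_mid [215.7 432.2] 0.74 [ 0.503 -0.327  0.139]
holder_top [181.3 446.6] 0.92 [ 0.621 -0.409  0.022]
holder_top [213.9 427.9] 0.63 [ 0.509 -0.319  0.121]
stand [170.1 287.9] 0.72 [0.647 0.104 0.097]
bottle [162.9 411.7] 0.71 [ 0.667 -0.277  0.104]
bottle [225.4 201.4] 0.36 [0.476 0.356 0.137]
steel_shaker [222.5 202.8] 0.56 [0.485 0.355 0.127]
steel_shaker [160.5 411. ] 0.52 [ 0.674 -0.274  0.109]
mill [249.6 395.5] 0.86 [ 0.404 -0.214  0.149]
glass [246.6 282.4] 0.84 [0.412 0.12  0.092]
```

```bash
python3 - <<'E'
import cv2
a=cv2.imread("pics/top0.png");cv2.imwrite("pics/t1.png",cv2.resize(a[110:290,170:490],None,fx=2.5,fy=2.5,interpolation=cv2.INTER_CUBIC))
b=cv2.imread("pics/scene0.png");cv2.imwrite("pics/s1.png",cv2.resize(b[60:280,200:480],None,fx=2.7,fy=2.7,interpolation=cv2.INTER_CUBIC))
E
```

```text
(no output)
```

View pics/t1.png

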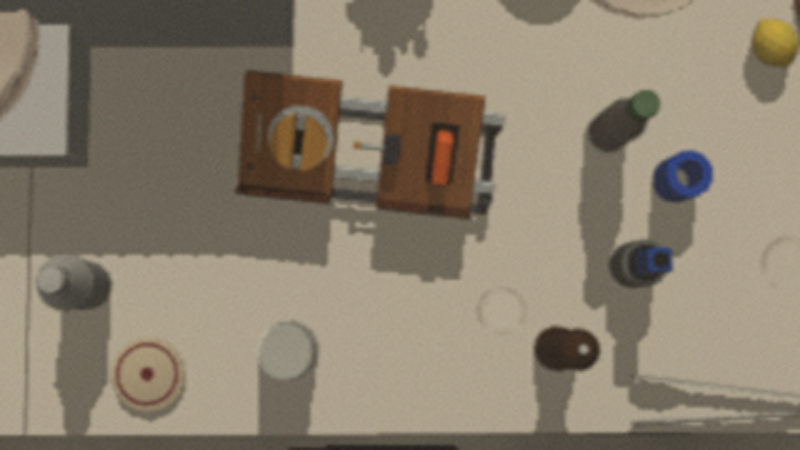

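View pics/s1.png

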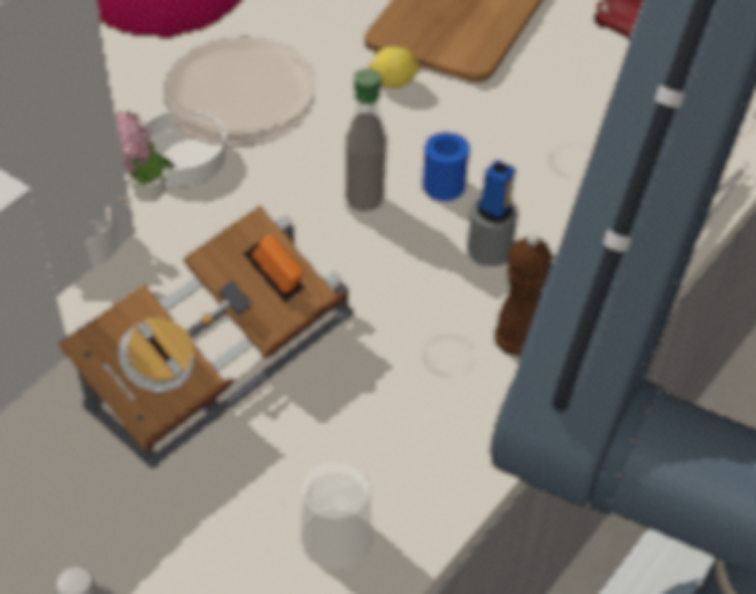

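Possible confusions: the grey tube with the driver is at top crop (640,262). The blue tube at (685,175) is the decoy, since the real holder is grey. The orange fin is at (441,157), and the brass disc at (299,138) has its slot roughly up the slope. Next I'll measure the geometry from the point clouds.

```bash
cat > h.py <<'E'
import numpy as np,cv2
def cloud(c):
    z=c['z_map'];v,u=np.mgrid[0:400,0:640];K=c['mtx']
    P=np.stack([(u-K[0][2])/K[0][0]*z,-(v-K[1][2])/K[1][1]*z,-z],-1)
    return P@np.array(c['rotation']).T+np.array(c['origin'])
def hsv(c): return cv2.cvtColor(c['image'],cv2.COLOR_BGR2HSV)
def ray(c,px,z0):  # pixel (row,col) to world at height z0
    K=c['mtx'];d=np.array(c['rotation'])@np.array([(px[1]-K[0][2])/K[0][0],-(px[0]-K[1][2])/K[1][1],-1]);o=np.array(c['origin'])
    return o+d*(z0-o[2])/d[2]
def plane(P):
    for _ in range(4):
        m=P.mean(0);n=np.linalg.svd(P-m,full_matrices=False)[2][2];n*=np.sign(n[2]);r=(P-m)@n;P=P[abs(r)<max(2*r.std(),.002)]
    return m,n,r.std(),len(P)
E
python3 - <<'E'
from h import *
for nm in ["scene","top"]:
    c=dict(np.load(nm+"0.npz"));W=cloud(c);H=hsv(c);ok=c['z_map']>0
    h,s,v=[H[...,i].astype(int) for i in range(3)]
    reg=ok&(W[...,0]>.5)&(W[...,0]<.8)&(W[...,1]>-.18)&(W[...,1]<.22)&(W[...,2]>.03)
    wood=reg&(h>3)&(h<16)&(s>90)&(v<170)
    wood=cv2.erode(wood.astype(np.uint8),np.ones((3,3)))>0
    P=W[wood];m,n,sd,k=plane(P)
    yaw=np.degrees(np.arctan2(-n[1],-n[0]));print(nm,"plane",m.round(3),n.round(3),"sd",sd.round(4),k,"slope",np.degrees(np.arccos(n[2])).round(1),"yaw",yaw.round(1))
    for lab,sel in [("orange",reg&(h<11)&(s>190)&(v>150)),("brass",reg&(h>12)&(h<24)&(s>110)&(v>120)&(W[...,1]>.05)),("deck",wood&(W[...,1]>.04)),("leafw",wood&(W[...,1]<.03))]:
        Q=W[sel]
        if len(Q)<8: print(lab,len(Q));continue
        d=(Q-m)@n;vv,uu=np.nonzero(sel);F=Q
        ex=np.array([np.cos(np.radians(yaw)),np.sin(np.radians(yaw)),0]);ey=np.array([-ex[1],ex[0],0]);
        rc=cv2.minAreaRect(np.stack([ (Q-m)@ey,(Q-m)@np.cross(ey,n)],1).astype(np.float32))
        print(lab,len(Q),"px",vv.mean().round(1),uu.mean().round(1),"mean",Q.mean(0).round(4),"above",np.percentile(d,[10,50,90]).round(4),"rect c,size,ang",np.round(rc[0],4),np.round(rc[1],4),round(rc[2],1))
    b=ok&(h>100)&(h<125)&(s>130)&(W[...,1]<-.27)&(W[...,0]<.56)&(W[...,0]>.44)&(W[...,2]>.07)
    Q=W[b];print("blue",len(Q),Q.mean(0).round(4),Q.min(0).round(3),Q.max(0).round(3))
    T=Q[Q[:,2]>np.percentile(Q[:,2],97)-.008];print(" top",len(T),T.mean(0).round(4),cv2.minAreaRect((T[:,:2]).astype(np.float32)))
    for lo,hi,t in [((.34,-.28),(.45,-.15),"mill"),((.6,-.34),(.74,-.22),"bottle"),((.35,.04),(.47,.18),"glass"),((.56,-.46),(.68,-.36),"bluetube")]:
        S=ok&(W[...,2]>.03)&(W[...,0]>lo[0])&(W[...,0]<hi[0])&(W[...,1]>lo[1])&(W[...,1]<hi[1])
        if S.sum(): Z=W[S];print(t,S.sum(),Z[Z[:,2]>Z[:,2].max()-.03].mean(0).round(3),Z.min(0).round(3),Z.max(0).round(3))
c=dict(np.load("top0.npz"));s=dict(np.load("scene0.npz"))
a=cv2.resize(c['image'][135:200,260:385],None,fx=6,fy=6,interpolation=cv2.INTER_CUBIC)
b=cv2.resize(c['image'][200:232,405:450],None,fx=6,fy=6,interpolation=cv2.INTER_CUBIC)
d=cv2.resize(s['image'][110:165,365:405],None,fx=3.5,fy=3.5,interpolation=cv2.INTER_CUBIC)
o=np.zeros((595,750,3),np.uint8);o[:390]=a[:390];o[395:395+b.shape[0],:b.shape[1]]=b;o[395:395+d.shape[0],300:300+d.shape[1]]=d
cv2.imwrite("pics/crop1.png",o)
E
```

```text
scene plane [0.657 0.027 0.086] [-0.421  0.049  0.906] sd 0.0024 1601 slope 25.1 yaw -6.7
orange 0
brass 635 px 184.9 256.2 mean [0.6743 0.0931 0.1048] above [-0.0023  0.0197  0.0277] rect c,size,ang [0.0803 0.0038] [0.1377 0.1   ] 88.6
deck 811 px 197.6 250.8 mean [0.6661 0.1277 0.0855] above [-0.0034  0.0001  0.0042] rect c,size,ang [ 0.0907 -0.0019] [0.1424 0.1128] 89.7
leafw 1064 px 164.2 296.8 mean [ 0.6456 -0.0558  0.0869] above [-0.0037  0.0003  0.0058] rect c,size,ang [-0.0889 -0.0007] [0.1413 0.1173] 89.7
blue 131 [ 0.5065 -0.3195  0.1131] [ 0.493 -0.339  0.073] [ 0.524 -0.313  0.145]
 top 34 [ 0.5056 -0.3239  0.1385] ((0.5070202350616455, -0.32711294293403625), (0.022703995928168297, 0.024468790739774704), 0.23369590938091278)
mill 508 [ 0.399 -0.224  0.154] [ 0.379 -0.249  0.031] [ 0.426 -0.2    0.174]
bottle 672 [ 0.679 -0.296  0.201] [ 0.653 -0.32   0.03 ] [ 0.71  -0.269  0.212]
glass 762 [0.396 0.123 0.089] [0.362 0.083 0.03 ] [0.435 0.155 0.099]
bluetube 297 [ 0.618 -0.387  0.064] [ 0.59  -0.419  0.03 ] [ 0.651 -0.36   0.076]
top plane [0.658 0.008 0.087] [-0.418  0.04
[... 432 characters left out ...]
022] [0.1459 0.1114] 89.9
leafw 1352 px 170.4 342.0 mean [ 0.6463 -0.0639  0.0889] above [-0.0034  0.0004  0.013 ] rect c,size,ang [-0.0712 -0.0016] [0.146  0.1113] 89.8
blue 6 [ 0.5156 -0.3244  0.1379] [ 0.502 -0.339  0.133] [ 0.52  -0.32   0.142]
 top 5 [ 0.5146 -0.3242  0.1389] ((0.5157819390296936, -0.3254053294658661), (0.01313181221485138, 0.024880507960915565), 45.181304931640625)
mill 345 [ 0.404 -0.229  0.154] [ 0.377 -0.255  0.034] [ 0.428 -0.203  0.173]
bottle 456 [ 0.682 -0.298  0.204] [ 0.655 -0.326  0.03 ] [ 0.713 -0.271  0.212]
glass 450 [0.401 0.117 0.091] [0.367 0.081 0.034] [0.438 0.152 0.102]
bluetube 295 [ 0.621 -0.388  0.067] [ 0.592 -0.419  0.03 ] [ 0.651 -0.36   0.076]
```

View pics/crop1.png

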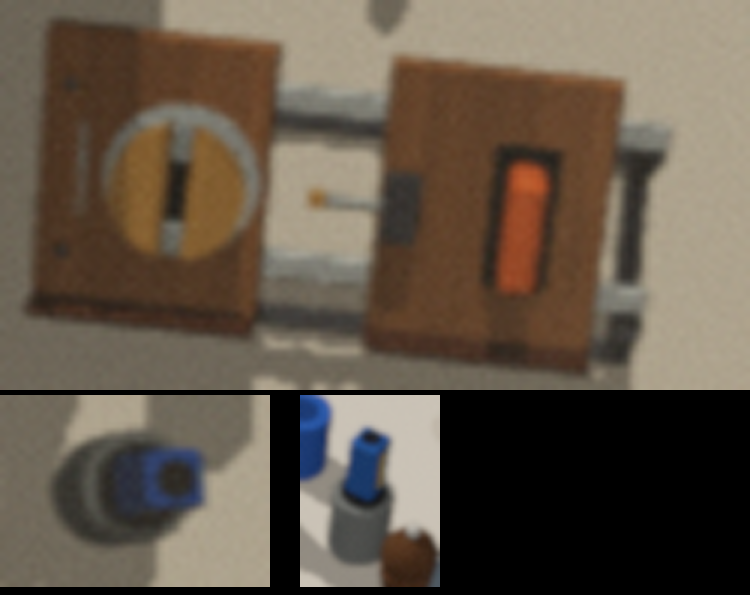

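Slot crop: slot centre is at top px (166.7, 289.5) and the slot leans about 3.5° counter-clockwise of the stand's x, so the cam is at about -0.06. The gap is about 63 mm. The driver stands in the grey tube with its yellow-striped flats facing ±x.

```bash
cat >> h.py <<'E'
SY=np.radians(-6.5);EX=np.array([np.cos(SY),np.sin(SY),0]);EY=np.array([-EX[1],EX[0],0]);N=np.array([-np.sin(np.radians(25))*EX[0],-np.sin(np.radians(25))*EX[1],np.cos(np.radians(25))]);US=np.cross(EY,N)
def go(target,yaw,st=None):
    """print cw turn needed (deg) and then shifts along tool x,y,z (mm) after that turn; yaw = heading of tool z"""
    from rig import read_state
    s=read_state();p=np.array(s['position']);R=np.array(s['tcp_rot']);y0=np.degrees(np.arctan2(R[1,2],R[0,2]))
    a=np.radians(yaw);z=np.array([np.cos(a),np.sin(a),0]);x=np.cross([0,0,-1],z);d=(np.array(target)-p)*1000
    print("t",round(s['time_s'],2),"pos",p.round(4),"yaw",y0.round(1),"q6",round(s['joint_positions'][5],1),"F",np.round(s['force'],1),"op",round(s['opening']*87,1))
    print("  turn cw",((y0-yaw+180)%360-180).round(1),"dx dy dz",(d@x).round(1),(-d[2]).round(1),(d@z).round(1))
E
python3 - <<'E'
from h import *
t=dict(np.load("top0.npz"));s=dict(np.load("scene0.npz"))
slot=ray(t,(166.7,289.5),.1086);print("slot top",slot.round(4),"scene",ray(s,(188.2,260.9),.1086).round(4), "net top",ray(t,(164.3,288.4),.1086).round(4))
axis=slot-.026*N;print("deckpt",axis.round(4))
for c,l in((t,(173.2,345.5)),(s,(156.2,304.6))):
    # fin_mid height: deck height at fin + 21*cos
    f=ray(c,l,.105);
    for _ in range(5):
        f=ray(c,l,.085+((f-axis)@US)*np.sin(np.radians(25))*1.0+.021*N[2]*1)
    print("fin_mid",f.round(4),"rel along y",((f-axis)@EY).round(4),"up",((f-axis)@US).round(4))
for c,l in((t,(215.7,432.2)),(s,(127.6,387.5))): print("driver_mid",ray(c,l,.107).round(4))
# joint sanity
f=np.array([.632,-.073,.105]);go(f-.04*EY+[0,0,.10],-6.5)
E
```

```text
slot top [0.6555 0.098  0.1086] scene [0.6522 0.0961 0.1086] net top [0.6629 0.1014 0.1086]
deckpt [0.6664 0.0968 0.085 ]
fin_mid [ 0.6359 -0.0736  0.103 ] rel along y -0.1727 up -0.0024
fin_mid [ 0.6372 -0.0842  0.1042] rel along y -0.1831 up 0.0004
driver_mid [ 0.5045 -0.3357  0.107 ]
driver_mid [ 0.5063 -0.346   0.107 ]
t 1.0 pos [ 0.2095 -0.5888  0.2226] yaw 19.6 q6 -10.2 F [-0.1  0.5  0.4] op 86.8
  turn cw 26.1 dx dy dz -520.3 17.6 361.4
```

Call:
send_rows:
  moves: "0 0 -12 0 6.5;0 0 -12 0 6.5;0 0 -12 0 6.5;0 0 -12 0 6.5;0 -32.5 0 22.6 0;0 -32.5 0 22.6 0;0 -32.5 0 22.6 0;0 -32.5 0 22.6 0;0 -32.5 0 22.6 0;0 -32.5 0 22.6 0;0 -32.5 0 22.6 0;0 -32.5 0 22.6 0;0 -32.5 0 22.6 0;0 -32.5 0 22.6 0;0 -32.5 0 22.6 0;0 -32.5 0 22.6 0;0 -32.5 0 22.6 0;0 -32.5 0 22.6 0;0 -32.5 0 22.6 0;0 -32.5 0 22.6 0"

```text
time_s: 2.67
position: [0.628, -0.1107, 0.2707]
tcp_rot: [[-0.112, 0.0, 0.994], [-0.994, -0.0, -0.112], [0.0, -1.0, 0.0]]
force: [-0.1, -0.4, -0.4]
opening: 0.008
```

```bash
python3 - <<'E'
from h import *
from rig import *
go(np.array([.634,-.075,.104])-.048*EY,-6.5)
c=capture("scene");cv2.imwrite("pics/s2.png",c['image'][60:320,180:560])
E
```

```text
t 2.67 pos [ 0.628  -0.1107  0.2707] yaw -6.4 q6 76.4 F [-0.1 -0.4 -0.4] op 0.7
  turn cw 0.1 dx dy dz 11.9 166.7 1.9
```

Call:
send_rows:
  moves: "0 12 0 0 0;0 0 35 0 0;0 0 35 0 0;0 0 35 0 0;0 0 30 0 0;0 0 20 0 0;0 0 10 0 0;0 -5 0 0 0;0 -5 0 0 0;0 -5 0 0 0;0 -5 0 0 0;0 -5 0 0 0"

```text
time_s: 3.72
position: [0.6295, -0.0991, 0.1073]
tcp_rot: [[-0.111, 0.003, 0.994], [-0.994, -0.001, -0.111], [0.001, -1.0, 0.003]]
force: [-0.2, -0.6, -0.7]
opening: 0.004
```

```bash
python3 - <<'E'
from h import *
from rig import *
go([.634,-.075,.104],-6.5)
c=capture("top");W=cloud(c)
cv2.imwrite("pics/t2.png",cv2.resize(c['image'][125:235,255:445],None,fx=4,fy=4,interpolation=cv2.INTER_CUBIC))
E
```

```text
t 3.72 pos [ 0.6295 -0.0991  0.1073] yaw -6.4 q6 77.4 F [-0.2 -0.6 -0.7] op 0.4
  turn cw 0.1 dx dy dz -24.5 3.3 1.7
```

View pics/t2.png

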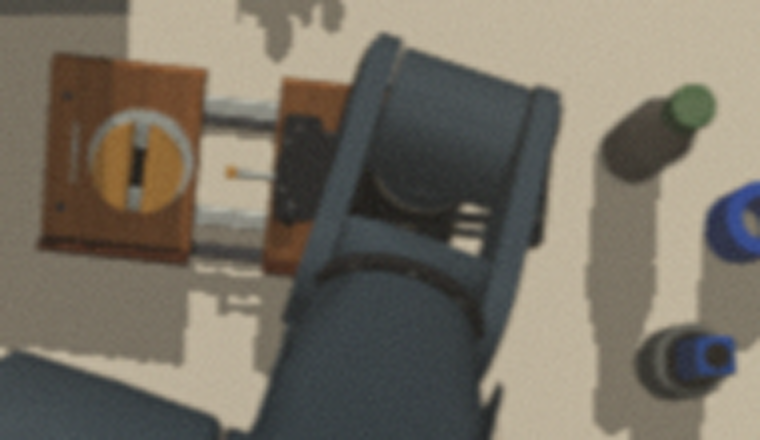

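Call:
send_rows:
  moves: "0 -5 0 0 0;0 -5 0 0 0;0 -5 0 0 0;0 -5 0 0 0;0 -5 0 0 0;0 -5 0 0 0;0 -5 0 0 0;0 -5 0 0 0;0 -5 0 0 0;0 0 0 0 0"

```text
time_s: 4.6
position: [0.6335, -0.0534, 0.1054]
tcp_rot: [[-0.111, 0.0, 0.994], [-0.994, 0.001, -0.111], [-0.001, -1.0, -0.0]]
force: [1.0, -0.8, 0.7]
opening: 0.005
```

```bash
python3 - <<'E'
from h import *
from rig import *
go([.634,-.075,.104],-6.5)
c=capture("top");W=cloud(c)
cv2.imwrite("pics/t3.png",cv2.resize(c['image'][125:235,255:445],None,fx=4,fy=4,interpolation=cv2.INTER_CUBIC))
E
```

```text
t 4.6 pos [ 0.6335 -0.0534  0.1054] yaw -6.4 q6 81.4 F [ 1.  -0.8  0.7] op 0.4
  turn cw 0.1 dx dy dz 21.4 1.4 2.9
```

View pics/t3.png

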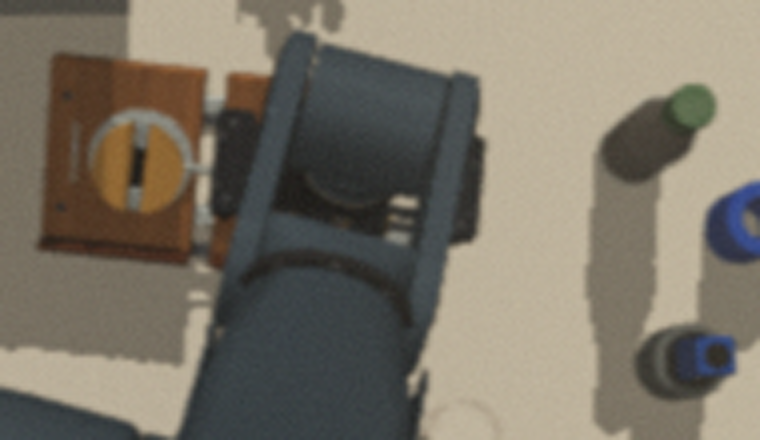

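Call:
send_rows:
  moves: "0 -3 0 0 0;0 -3 0 0 0;0 -2 0 0 0;0 0 0 0 0"

```text
time_s: 4.98
position: [0.6339, -0.0464, 0.1051]
tcp_rot: [[-0.112, -0.001, 0.994], [-0.994, 0.001, -0.112], [-0.0, -1.0, -0.001]]
force: [-0.3, -1.7, 0.1]
opening: 0.006
```

Call:
send_rows:
  moves: "0 -1 0 0 0;0 -1 0 0 0;0 0 0 0 0"

```text
time_s: 5.23
position: [0.6341, -0.0455, 0.1052]
tcp_rot: [[-0.111, -0.001, 0.994], [-0.994, -0.001, -0.111], [0.001, -1.0, -0.001]]
force: [-0.4, -4.4, -1.0]
opening: 0.004
```

Call:
send_rows:
  moves: "0 -1 0 0 0;0 -1 0 0 0;0 0 0 0 0"

```text
time_s: 5.48
position: [0.6341, -0.0451, 0.1052]
tcp_rot: [[-0.111, -0.002, 0.994], [-0.994, -0.004, -0.111], [0.004, -1.0, -0.001]]
force: [-1.6, -9.2, -1.4]
opening: 0.006
```

Call:
send_rows:
  moves: "0 -1 0 0 0;0 -1 0 0 0;0 0 0 0 0;0 0 0 0 0"

```text
time_s: 5.82
position: [0.6341, -0.0449, 0.1052]
tcp_rot: [[-0.111, -0.002, 0.994], [-0.994, -0.006, -0.111], [0.006, -1.0, -0.002]]
force: [-2.1, -13.0, -0.5]
opening: 0.003
```

Call:
send_rows:
  moves: "0 6 0 0 0;0 8 0 0 0;0 0 -40 0 0;0 0 -41 0 0;0 0 -41 0 0;0 0 -41 0 0;87 0 -20 0 0;87 -40 0 0 0"

```text
time_s: 6.48
position: [0.6418, -0.021, 0.2958]
tcp_rot: [[-0.119, 0.014, 0.993], [-0.993, -0.005, -0.118], [0.004, -1.0, 0.015]]
force: [1.3, -0.0, -0.9]
opening: 0.083
```

```bash
python3 - <<'E'
from h import *
from rig import *
go([.508,-.326,.20],90)
c=capture("top");s=capture("scene")
for c in(c,s):
    W=cloud(c);H=hsv(c).astype(int);z=W[...,2]
    # holder/driver by height
    R=(c['z_map']>0)&(abs(W[...,0]-.51)<.045)&(abs(W[...,1]+.325)<.045)
    for lo,hi in((.03,.06),(.062,.085),(.12,.15)):
        Q=W[R&(z>lo)&(z<hi)]
        if len(Q)>3: print(lo,len(Q),Q.mean(0).round(4),Q.min(0).round(3),Q.max(0).round(3))
    for m in mark_of(c,"holder_top")[:3]:print("holder",np.round(m['pixel'],1),round(m['p'],2),ray(c,m['pixel'],.07).round(4))
    for m in mark_of(c,"driver_mid")[:2]:print("driver",np.round(m['pixel'],1),round(m['p'],2),ray(c,m['pixel'],.107).round(4))
a=cv2.resize(s['image'][110:260,200:420],None,fx=3,fy=3,interpolation=cv2.INTER_CUBIC)
cv2.imwrite("pics/s3.png",a)
E
```

```text
t 6.48 pos [ 0.6418 -0.021   0.2958] yaw -6.8 q6 85.1 F [ 1.3 -0.  -0.9] op 7.2
  turn cw -96.8 dx dy dz -133.8 95.8 -305.0
0.03 41 [ 0.5044 -0.3075  0.0456] [ 0.481 -0.323  0.03 ] [ 0.534 -0.3    0.059]
0.062 163 [ 0.507  -0.3221  0.0719] [ 0.48  -0.355  0.063] [ 0.537 -0.302  0.084]
0.12 111 [ 0.5093 -0.3287  0.1373] [ 0.496 -0.345  0.121] [ 0.523 -0.315  0.146]
holder [180.2 443.8] 0.88 [ 0.618  -0.3854  0.07  ]
holder [213.  428.5] 0.58 [ 0.5147 -0.3347  0.07  ]
driver [216.3 434. ] 0.68 [ 0.5027 -0.3412  0.107 ]
holder [310.5 236.1] 0.68 [0.4541 0.4039 0.07  ]
holder [259.1 325.9] 0.49 [0.3711 0.1481 0.07  ]
```

View pics/s3.png

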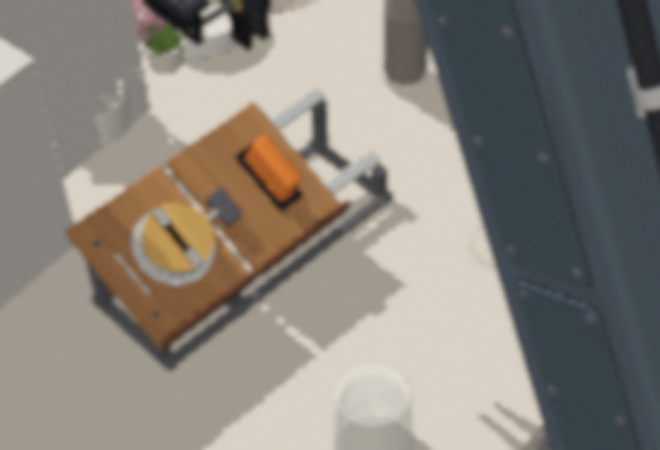

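Call:
send_rows:
  moves: "87 0 0 0 -6.9;87 0 0 0 -6.9;87 0 0 0 -6.9;87 0 0 0 -6.9;87 0 0 0 -6.9;87 0 0 0 -6.9;87 0 0 0 -6.9;87 0 0 0 -6.9;87 0 0 0 -6.9;87 0 0 0 -6.9;87 0 0 0 -6.9;87 0 0 0 -6.9;87 0 0 0 -6.9;87 0 0 0 -6.9;87 -16 0 -38 0;87 -16 0 -38 0;87 -16 0 -38 0;87 -16 0 -38 0;87 -16 0 -38 0;87 -16 0 -38 0"

```text
time_s: 8.45
position: [0.5411, -0.2455, 0.2878]
tcp_rot: [[1.0, -0.001, -0.002], [0.002, 0.001, 1.0], [-0.001, -1.0, 0.001]]
force: [0.5, -1.2, 0.2]
opening: 0.999
```

```bash
python3 - <<'E'
from h import *
go([.509,-.330,.093],90)
E
```

```text
t 8.45 pos [ 0.5411 -0.2455  0.2878] yaw 90.1 q6 -35.3 F [ 0.5 -1.2  0.2] op 86.9
  turn cw 0.1 dx dy dz -32.1 194.8 -84.5
```

Call:
send_rows:
  moves: "87 -11 0 -28 0;87 -11 0 -28 0;87 -10 0 -28 0;87 0 0 0 0;87 0 30 0 0;87 0 30 0 0;87 0 30 0 0;87 0 30 0 0;87 0 20 0 0;87 0 0 0 0"

```text
time_s: 9.28
position: [0.5077, -0.3249, 0.1432]
tcp_rot: [[1.0, -0.008, -0.002], [0.002, 0.008, 1.0], [-0.008, -1.0, 0.008]]
force: [-0.4, 0.4, -0.0]
opening: 0.996
```

```bash
python3 - <<'E'
from h import *
go([.509,-.330,.092],90)
E
```

```text
t 9.28 pos [ 0.5077 -0.3249  0.1432] yaw 90.1 q6 -43.4 F [-0.4  0.4 -0. ] op 86.7
  turn cw 0.1 dx dy dz 1.3 51.2 -5.1
```

Call:
send_rows:
  moves: "87 1 20 -5 0;87 0 20 0 0;87 0 10 0 0;87 0 0 0 0;20 0 0 0 0;20 0 0 0 0;20 0 0 0 0;20 0 0 0 0;20 0 0 0 0;20 0 0 0 0"

```text
time_s: 10.12
position: [0.5122, -0.3327, 0.0992]
tcp_rot: [[1.0, 0.001, -0.003], [0.003, -0.001, 1.0], [0.001, -1.0, -0.001]]
force: [-0.2, -1.0, -0.7]
opening: 0.63
```

```bash
python3 - <<'E'
from h import *
go([.509,-.330,.092],90)
E
```

```text
t 10.12 pos [ 0.5122 -0.3327  0.0992] yaw 90.2 q6 -43.7 F [-0.2 -1.  -0.7] op 54.8
  turn cw 0.2 dx dy dz -3.2 7.2 2.7
```

Call:
send_rows:
  moves: "20 0 0 0 0;20 0 0 0 0;20 0 0 0 0;20 0 0 0 0;20 0 0 0 0;20 0 0 0 0;20 0 0 0 0"

```text
time_s: 10.7
position: [0.5117, -0.3323, 0.0985]
tcp_rot: [[1.0, -0.001, -0.003], [0.003, 0.0, 1.0], [-0.001, -1.0, 0.0]]
force: [-1.8, 0.5, 1.7]
opening: 0.341
```

```bash
python3 - <<'E'
from h import *
go([.509,-.330,.092],90)
E
```

```text
t 10.7 pos [ 0.5117 -0.3323  0.0985] yaw 90.2 q6 -43.7 F [-1.8  0.5  1.7] op 29.6
  turn cw 0.2 dx dy dz -2.7 6.5 2.3
```

Call:
send_rows:
  moves: "20 0 -10 0 0;20 0 -15 0 0;20 0 -15 0 0;20 0 -5 0 0;20 0 0 0 0;20 0 0 0 0"

```text
time_s: 11.2
position: [0.512, -0.3325, 0.1437]
tcp_rot: [[1.0, 0.0, -0.003], [0.003, -0.0, 1.0], [0.0, -1.0, -0.0]]
force: [0.3, 0.3, -2.2]
opening: 0.344
```

Call:
send_rows:
  moves: "20 0 0 4 0;20 0 0 4 0;20 0 0 4 0;20 0 0 4 0;20 0 0 4 0;20 0 0 4 0;20 0 0 4 0;20 0 0 0 0"

```text
time_s: 11.87
position: [0.5116, -0.3049, 0.1433]
tcp_rot: [[1.0, -0.001, -0.004], [0.004, -0.002, 1.0], [-0.001, -1.0, -0.002]]
force: [-1.5, -5.1, -0.9]
opening: 0.342
```

Call:
send_rows:
  moves: "20 0 0 4 0;20 0 0 4 0;20 0 0 4 0;20 0 0 3 0;20 0 0 0 0"

```text
time_s: 12.28
position: [0.5115, -0.2899, 0.1433]
tcp_rot: [[1.0, -0.001, -0.004], [0.004, -0.001, 1.0], [-0.001, -1.0, -0.001]]
force: [-3.0, -4.8, -1.1]
opening: 0.345
```

Call:
send_rows:
  moves: "20 0 -15 5 0;20 0 -25 10 0;20 0 -35 0 0;20 0 -35 0 0;20 0 -20 0 0;20 0 0 0 0"

```text
time_s: 12.78
position: [0.5142, -0.2747, 0.2784]
tcp_rot: [[1.0, 0.008, -0.004], [0.004, -0.003, 1.0], [0.008, -1.0, -0.003]]
force: [0.6, 0.3, -1.2]
opening: 0.342
```

```bash
python3 - <<'E'
from h import *
from rig import *
go([.6555,.097,.24],174)
c=capture("top");s=capture("scene")
p=np.array(read_state()['position'])
for c in(c,s):
    W=cloud(c);H=hsv(c).astype(int)
    d=W-p; R=(c['z_map']>0)&(abs(d[...,0])<.07)&(abs(d[...,1])<.09)&(d[...,2]<.05)&(d[...,2]>-.13)
    b=R&(H[...,0]>100)&(H[...,0]<125)&(H[...,1]>130)
    Q=d[R&(d[...,2]<-.02)];print(len(Q),b.sum())
    for lo in np.arange(-.12,-.02,.02):
        q=Q[(Q[:,2]>lo)&(Q[:,2]<lo+.02)]
        if len(q)>2: print(lo.round(2),len(q),q.mean(0).round(4),q.min(0).round(3),q.max(0).round(3))
K=s['mtx'];x=np.array(s['rotation']).T@(p-s['origin']);u=int(K[0][0]*x[0]/-x[2]+K[0][2]);v=int(K[1][1]*-x[1]/-x[2]+K[1][2]);print(u,v)
cv2.imwrite("pics/s4.png",cv2.resize(s['image'][max(v-50,0):v+80,u-70:u+70],None,fx=4,fy=4,interpolation=cv2.INTER_CUBIC))
E
```

```text
t 12.78 pos [ 0.5142 -0.2747  0.2784] yaw 90.2 q6 -39.4 F [ 0.6  0.3 -1.2] op 29.8
  turn cw -83.8 dx dy dz 384.4 38.4 -101.7
0 0
0 7
378 97
```

View pics/s4.png

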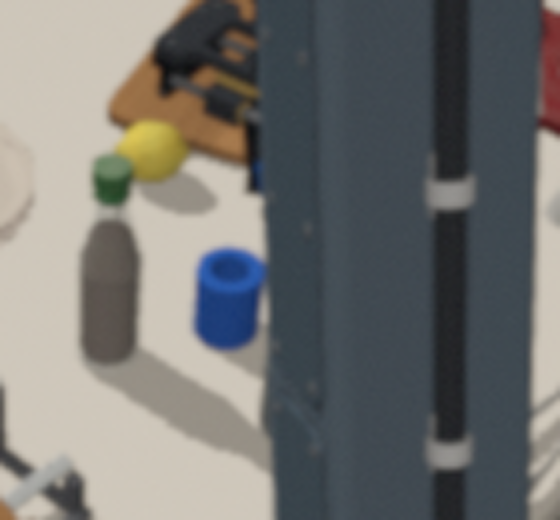

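Call:
send_rows:
  moves: "20 0 -4 0 -6.7;20 0 -4 0 -6.7;20 0 -4 0 -6.7;20 0 0 0 -6.7;20 0 0 0 -6.7;20 0 0 0 -6.7;20 0 0 0 -6.7;20 0 0 0 -6.7;20 0 0 0 -6.7;20 0 0 0 -6.7;20 0 0 0 -6.7;20 0 0 0 -6.7;20 0 0 0 -6.7;20 0 0 0 0"

```text
time_s: 14.05
position: [0.5104, -0.2729, 0.2824]
tcp_rot: [[0.046, -0.005, -0.999], [0.999, 0.005, 0.046], [0.005, -1.0, 0.005]]
force: [-0.8, -0.6, -1.7]
opening: 0.338
```

```bash
python3 - <<'E'
from h import *
go(np.array([.6555,.098,.24])-.041*EX,177)
E
```

```text
t 14.05 pos [ 0.5104 -0.2729  0.2824] yaw 177.4 q6 -126.6 F [-0.8 -0.6 -1.7] op 29.4
  turn cw 0.4 dx dy dz 380.5 42.4 -84.6
```

Call:
send_rows:
  moves: "20 38 0 -8.5 0;20 38 0 -8.5 0;20 38 0 -8.5 0;20 38 0 -8.5 0;20 38 0 -8.5 0;20 38 0 -8.5 0;20 38 0 -8.5 0;20 38 0 -8.5 0;20 38 0 -8.5 0;20 38 0 -8.5 0;20 0 12 0 0;20 0 12 0 0;20 0 0 0 0;20 0 0 0 0"

```text
time_s: 15.22
position: [0.613, 0.1014, 0.2591]
tcp_rot: [[0.049, -0.006, -0.999], [0.999, 0.001, 0.049], [0.0, -1.0, 0.006]]
force: [0.1, -0.4, -1.1]
opening: 0.342
```

```bash
python3 - <<'E'
from h import *
from rig import *
go(np.array([.6555,.098,.24])-.041*EX,177)
t=capture("top");s=capture("scene")
p=np.array(read_state()['position'])
for c in(t,s):
    W=cloud(c);d=W-p;R=(c['z_map']>0)&(abs(d[...,0])<.1)&(abs(d[...,1])<.04)&(d[...,2]<.05)&(W[...,2]>.125)
    Q=d[R]
    for lo in np.arange(-.1,.04,.02):
        q=Q[(Q[:,2]>lo)&(Q[:,2]<lo+.02)]
        if len(q)>2: print(lo.round(2),len(q),q.mean(0).round(4),q.min(0).round(3),q.max(0).round(3))
K=s['mtx'];x=np.array(s['rotation']).T@(p-s['origin']);u=int(K[0][0]*x[0]/-x[2]+K[0][2]);v=int(K[1][1]*-x[1]/-x[2]+K[1][2]);print(u,v)
a=cv2.resize(s['image'][v-40:v+80,u-70:u+70],None,fx=4,fy=4,interpolation=cv2.INTER_CUBIC)
cv2.imwrite("pics/s5.png",a)
E
```

```text
t 15.22 pos [0.613  0.1014 0.2591] yaw 177.2 q6 -88.1 F [ 0.1 -0.4 -1.1] op 29.8
  turn cw 0.2 dx dy dz 1.3 19.1 -1.7
-0.1 8 [ 0.0347 -0.001  -0.0831] [ 0.026 -0.003 -0.087] [ 0.051  0.001 -0.08 ]
-0.08 29 [ 0.0342  0.0006 -0.0695] [ 0.023 -0.004 -0.079] [ 0.049  0.006 -0.061]
-0.06 3 [ 0.0283  0.0027 -0.0569] [ 0.026  0.001 -0.058] [ 0.031  0.004 -0.056]
-0.04 54 [ 0.0052  0.0075 -0.0252] [-0.004 -0.013 -0.034] [ 0.023  0.022 -0.02 ]
-0.02 43 [ 0.011   0.0087 -0.0127] [-0.008 -0.01  -0.02 ] [ 0.036  0.022 -0.   ]
0.0 77 [-0.0074  0.0074  0.0103] [-0.016 -0.023  0.   ] [0.012 0.026 0.02 ]
0.02 122 [-0.011   0.0043  0.0318] [-0.02  -0.025  0.02 ] [0.01  0.029 0.04 ]
0.04 25 [-0.0086 -0.0138  0.0444] [-0.014 -0.029  0.04 ] [0.005 0.03  0.05 ]
264 158
```

View pics/s5.png

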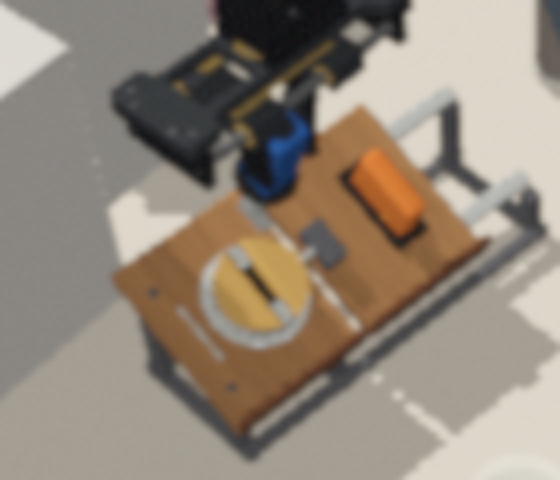

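Call:
send_rows:
  moves: "20 0 0 15 0;20 0 0 14 0;20 0 0 0 0;20 -0.4 14 -6.5 0;20 -0.4 14 -6.5 0;20 -0.4 13 -6.1 0;20 -0.4 12 -5.6 0;20 0 0 0 0;20 0 0 0 0"

```text
time_s: 16.07
position: [0.6101, 0.0994, 0.2064]
tcp_rot: [[0.048, -0.004, -0.999], [0.999, 0.0, 0.048], [-0.0, -1.0, 0.004]]
force: [0.3, 0.2, -1.0]
opening: 0.342
```

```bash
python3 - <<'E'
from h import *
from rig import *
tip=np.array([.654,.097,.1086]);go(tip-np.array([.040,-.001,-.085]),177)
s=capture("scene");p=np.array(read_state()['position']);W=cloud(s);d=W-p
R=(s['z_map']>0)&(abs(d[...,0])<.1)&(abs(d[...,1])<.02)&(d[...,2]<-.05)&((W-np.array([.654,.097,.1086]))@N>.008)
Q=d[R];print(len(Q));
for lo in np.arange(-.1,-.05,.01):
    q=Q[(Q[:,2]>lo)&(Q[:,2]<lo+.01)]
    if len(q)>2: print(lo.round(2),len(q),q.mean(0).round(4),q.min(0).round(3),q.max(0).round(3))
cv2.imwrite("pics/s6.png",cv2.resize(s['image'][145:235,220:320],None,fx=6,fy=6,interpolation=cv2.INTER_CUBIC))
E
```

```text
t 16.07 pos [0.6101 0.0994 0.2064] yaw 177.3 q6 -88.3 F [ 0.3  0.2 -1. ] op 29.7
  turn cw 0.3 dx dy dz -1.2 12.8 -4.0
30
-0.09 4 [ 0.0292 -0.0011 -0.0831] [ 0.027 -0.003 -0.086] [ 0.033 -0.    -0.081]
-0.08 14 [ 0.0345 -0.0005 -0.0748] [ 0.024 -0.003 -0.08 ] [ 0.047  0.001 -0.07 ]
-0.07 10 [ 0.0362  0.0009 -0.0654] [ 0.027 -0.002 -0.069] [ 0.047  0.003 -0.061]
```

View pics/s6.png

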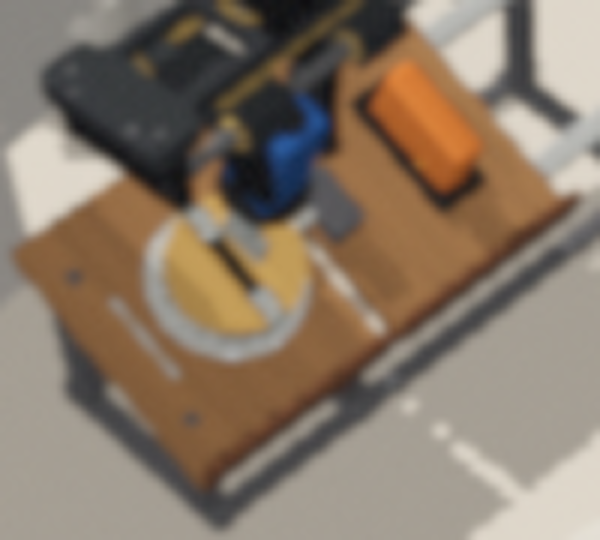

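Call:
send_rows:
  moves: "20 1 5 -2 0;20 1 5 -2 0;20 0 3 -1 0;20 0 0 0 0"

```text
time_s: 16.45
position: [0.6151, 0.1015, 0.1949]
tcp_rot: [[0.047, -0.001, -0.999], [0.999, -0.0, 0.047], [-0.0, -1.0, 0.001]]
force: [-1.3, -0.0, -0.5]
opening: 0.343
```

Call:
send_rows:
  moves: "20 0 3 -1.4 0;20 0 2 -1 0;20 0 0 0 0"

```text
time_s: 16.7
position: [0.6178, 0.1013, 0.1902]
tcp_rot: [[0.047, -0.0, -0.999], [0.999, -0.0, 0.047], [-0.0, -1.0, 0.0]]
force: [-0.7, -0.3, -2.0]
opening: 0.34
```

Call:
send_rows:
  moves: "20 0 2 -1 0;20 0 2 -1 0;20 0 0 0 0"

```text
time_s: 16.95
position: [0.6197, 0.1012, 0.1861]
tcp_rot: [[0.047, -0.0, -0.999], [0.999, -0.0, 0.047], [-0.0, -1.0, 0.0]]
force: [0.1, 0.2, -1.8]
opening: 0.341
```

Call:
send_rows:
  moves: "20 0 2 -1 0;20 0 0 0 0"

```text
time_s: 17.12
position: [0.6201, 0.1012, 0.1857]
tcp_rot: [[0.047, -0.001, -0.999], [0.999, -0.0, 0.047], [-0.0, -1.0, 0.001]]
force: [-4.1, -0.1, 5.4]
opening: 0.341
```

Call:
send_rows:
  moves: "20 0 2 -1 0;20 0 0 0 0"

```text
time_s: 17.28
position: [0.6203, 0.1012, 0.1855]
tcp_rot: [[0.047, -0.002, -0.999], [0.999, -0.0, 0.047], [-0.0, -1.0, 0.002]]
force: [-7.8, 0.0, 14.2]
opening: 0.341
```

Call:
send_rows:
  moves: "20 0 2 -1 0;20 0 0 0 0"

```text
time_s: 17.45
position: [0.6205, 0.1012, 0.1854]
tcp_rot: [[0.047, -0.003, -0.999], [0.999, -0.001, 0.047], [-0.001, -1.0, 0.003]]
force: [-12.0, -0.3, 23.6]
opening: 0.343
```

Seated: the tip is about 9 mm into the slot, and I estimate driver_mid's z in the slot frame at 0.091. Next I'll work out the turning arc.

```bash
python3 - <<'E'
from h import *
L=110;th=lambda f:np.arctan(np.tan(np.radians(22.5))*np.cos(np.radians(f-2)))
for f in range(0,110,6):
    a,b=th(f),th(f+6);print(f,"dx %.1f dy %.1f dz %.1f"%(L*np.sin(b)*np.sin(np.radians(6)),-L*(np.cos(b)-np.cos(a)),L*np.sin(b)*np.cos(np.radians(6))-L*np.sin(a)))
E
```

```text
0 dx 4.4 dy -0.0 dz -0.3
6 dx 4.3 dy -0.2 dz -0.7
12 dx 4.3 dy -0.3 dz -1.1
18 dx 4.1 dy -0.5 dz -1.5
24 dx 3.9 dy -0.6 dz -1.9
30 dx 3.7 dy -0.7 dz -2.3
36 dx 3.5 dy -0.8 dz -2.6
42 dx 3.2 dy -0.9 dz -3.0
48 dx 2.8 dy -0.9 dz -3.4
54 dx 2.5 dy -0.9 dz -3.7
60 dx 2.1 dy -0.8 dz -4.0
66 dx 1.6 dy -0.7 dz -4.3
72 dx 1.1 dy -0.5 dz -4.5
78 dx 0.7 dy -0.4 dz -4.7
84 dx 0.2 dy -0.2 dz -4.7
90 dx -0.3 dy 0.0 dz -4.7
96 dx -0.8 dy 0.2 dz -4.7
102 dx -1.3 dy 0.4 dz -4.5
108 dx -1.8 dy 0.6 dz -4.3
```

Call:
send_rows:
  moves: "20 0 -3 1 0;20 0 0 0 0"

```text
time_s: 17.62
position: [0.6203, 0.1012, 0.1856]
tcp_rot: [[0.047, -0.002, -0.999], [0.999, -0.0, 0.047], [-0.0, -1.0, 0.002]]
force: [-7.5, 0.1, 13.4]
opening: 0.345
```

Call:
send_rows:
  moves: "20 4.4 0 -0.3 6;20 4.3 -0.2 -0.7 6;20 4.3 -0.3 -1.1 6;20 4.1 -0.5 -1.5 6;20 0 0 0 0"

```text
time_s: 18.03
position: [0.6255, 0.1176, 0.1858]
tcp_rot: [[0.452, -0.007, -0.892], [0.892, -0.0, 0.452], [-0.004, -1.0, 0.006]]
force: [-10.0, 0.9, 12.2]
opening: 0.343
```

```bash
python3 - <<'E'
from h import *
from rig import *
s=read_state();R=np.array(s['tcp_rot']);print(np.round(R.T@s['force'],1),np.round(s['moment'],2))
go([.65,.1,.2],150)
E
```

```text
[ -3.8 -12.2   9.4] [-0.17  1.7  -0.12]
t 18.03 pos [0.6255 0.1176 0.1858] yaw 153.1 q6 -62.5 F [-10.    0.9  12.2] op 29.8
  turn cw 3.1 dx dy dz -3.0 -14.2 -30.0
```

Call:
send_rows:
  moves: "20 3.9 -0.6 -1.5 6;20 3.7 -0.7 -1.8 6;20 3.5 -0.8 -2.2 6;20 3.2 -0.9 -2.7 6;20 0 0 0 0"

```text
time_s: 18.45
position: [0.6395, 0.1246, 0.1874]
tcp_rot: [[0.776, -0.01, -0.63], [0.63, 0.001, 0.776], [-0.007, -1.0, 0.007]]
force: [-7.9, 1.3, 7.3]
opening: 0.344
```

```bash
python3 - <<'E'
from h import *
from rig import *
s=read_state();R=np.array(s['tcp_rot']);print(np.round(R.T@s['force'],1),np.round(s['moment'],2))
go([.65,.1,.2],130)
c=capture("scene");cv2.imwrite("pics/s7.png",cv2.resize(c['image'][145:235,220:320],None,fx=6,fy=6,interpolation=cv2.INTER_CUBIC))
E
```

```text
[-5.3 -7.2  6.1] [ 0.3   1.8  -0.06]
t 18.45 pos [0.6395 0.1246 0.1874] yaw 129.1 q6 -38.0 F [-7.9  1.3  7.3] op 30.0
  turn cw -0.9 dx dy dz -7.8 -12.6 -25.6
```

View pics/s7.png

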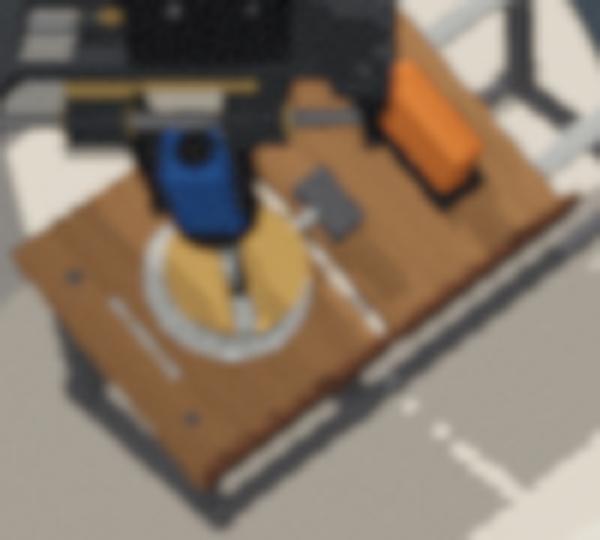

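Call:
send_rows:
  moves: "20 2.8 -0.7 -3.1 6;20 2.5 -0.7 -3.5 6;20 2.1 -0.6 -3.8 6;20 1.6 -0.5 -4.1 6;20 0 0 0 0"

```text
time_s: 18.92
position: [0.6544, 0.117, 0.1899]
tcp_rot: [[0.966, -0.009, -0.26], [0.26, 0.003, 0.966], [-0.008, -1.0, 0.005]]
force: [-6.8, 3.5, 7.1]
opening: 0.342
```

```bash
python3 - <<'E'
from h import *
from rig import *
s=read_state();R=np.array(s['tcp_rot']);print(np.round(R.T@s['force'],1),np.round(s['moment'],2))
go([.65,.1,.2],105)
E
```

```text
[-5.7 -7.   5.2] [0.59 1.76 0.05]
t 18.92 pos [0.6544 0.117  0.1899] yaw 105.1 q6 -14.7 F [-6.8  3.5  7.1] op 29.8
  turn cw 0.1 dx dy dz -8.7 -10.1 -15.3
```

Call:
send_rows:
  moves: "20 1 -0.4 -4.2 6;20 0.5 -0.3 -4.4 6;20 0 -0.2 -4.5 6;20 0 0 0 0"

```text
time_s: 19.25
position: [0.659, 0.1049, 0.191]
tcp_rot: [[0.999, -0.006, 0.051], [-0.051, 0.004, 0.999], [-0.007, -1.0, 0.004]]
force: [-5.4, 3.9, 5.6]
opening: 0.344
```

```bash
python3 - <<'E'
from h import *
from rig import *
s=read_state();R=np.array(s['tcp_rot']);print(np.round(R.T@s['force'],1),np.round(s['moment'],2))
go([.65,.1,.2],87)
c=capture("scene");cv2.imwrite("pics/s8.png",cv2.resize(c['image'][145:235,220:320],None,fx=6,fy=6,interpolation=cv2.INTER_CUBIC))
# dark gap between deck and leaf, colour-based leaf edge: fin centre by depth
W=cloud(c);H=hsv(c).astype(int);m=(H[...,0]<11)&(H[...,1]>160)&(H[...,2]>130)&(W[...,0]>.55)&(W[...,0]<.72)&(abs(W[...,1])<.12);Q=W[m]
print("fin",m.sum(),np.median(Q@EY).round(4))
E
```

```text
[-5.7 -5.6  3.7] [0.9  1.36 0.11]
t 19.25 pos [0.659  0.1049 0.191 ] yaw 87.1 q6 2.2 F [-5.4  3.9  5.6] op 30.0
  turn cw 0.1 dx dy dz -8.7 -9.0 -5.4
fin 0 nan
  return _methods._mean(a, axis=axis, dtype=dtype,
  ret = ret.dtype.type(ret / rcount)
```

Call:
send_rows:
  moves: "20 0 0 -4.5 6;20 -0.3 0 -4.5 6;20 0 0 0 0"

```text
time_s: 19.55
position: [0.658, 0.0963, 0.1909]
tcp_rot: [[0.966, -0.006, 0.257], [-0.257, 0.005, 0.966], [-0.007, -1.0, 0.003]]
force: [-5.3, 4.2, 4.6]
opening: 0.344
```

```bash
python3 - <<'E'
from h import *
from rig import *
s=read_state();R=np.array(s['tcp_rot']);print(np.round(R.T@s['force'],1),np.round(s['moment'],2))
# moment about TCP if moment is about base or tcp
print("about tcp",np.round(np.array(s['moment'])-np.cross(s['position'],s['force']),2))
go([.65,.1,.2],75)
E
```

```text
[-6.2 -4.6  2.8] [1.06 1.23 0.19]
about tcp [ 1.43  5.29 -3.11]
t 19.55 pos [0.658  0.0963 0.1909] yaw 75.1 q6 13.4 F [-5.3  4.2  4.6] op 30.0
  turn cw 0.1 dx dy dz -8.7 -9.1 1.6
```

Call:
send_rows:
  moves: "20 -0.6 0.2 -4 5;20 -0.8 0.3 -3.8 5;20 0 0 0 0"

```text
time_s: 19.8
position: [0.6556, 0.09, 0.191]
tcp_rot: [[0.908, -0.002, 0.419], [-0.419, 0.005, 0.908], [-0.004, -1.0, 0.004]]
force: [-3.7, 5.6, 5.4]
opening: 0.359
```

```bash
python3 - <<'E'
from h import *
from rig import *
s=read_state();R=np.array(s['tcp_rot']);print(np.round(R.T@s['force'],1),np.round(s['moment'],2))
go([.65,.1,.2],65)
c=capture("scene");a=cv2.resize(c['image'][145:235,220:320],None,fx=6,fy=6,interpolation=cv2.INTER_CUBIC)
cv2.imwrite("pics/s9.png",a)
E
```

```text
[-5.7 -5.4  3.6] [1.41 0.7  0.68]
t 19.8 pos [0.6556 0.09   0.191 ] yaw 65.2 q6 22.7 F [-3.7  5.6  5.4] op 31.3
  turn cw 0.2 dx dy dz -9.3 -9.0 6.7
```

View pics/s9.png

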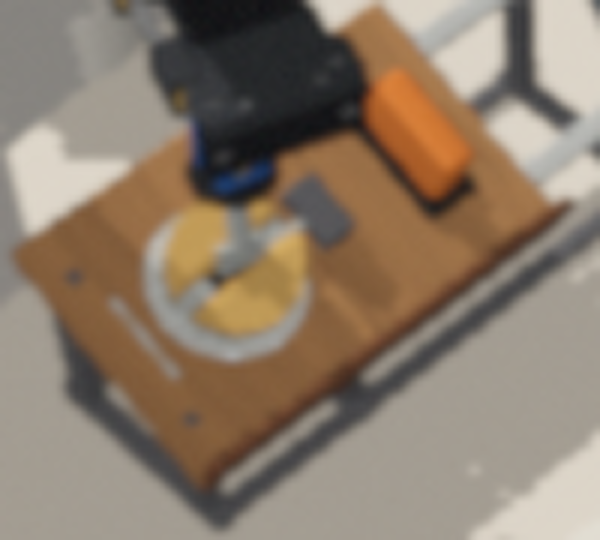

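The picture shows the leaf flush with the deck and the slot turned about 90°. The moment jumped at the stop. I'll relieve the torque, pull the driver out, and regrip it on the x flats so it can be seated square in the locked cam for step 3.

Call:
send_rows:
  moves: "20 0.5 0 3 -5;20 0.3 0 2 -4;20 -3 -7 -1 0;20 -4 -10 -1 0;20 0 -20 0 0;20 0 -25 0 0;20 0 -25 0 -3;20 0 -20 0 -4;20 0 0 0 -4;20 0 0 0 -4;20 0 0 0 0"

```text
time_s: 20.77
position: [0.6527, 0.0909, 0.2991]
tcp_rot: [[1.0, 0.003, 0.013], [-0.013, -0.001, 1.0], [0.003, -1.0, -0.001]]
force: [-0.6, -0.0, -1.3]
opening: 0.354
```

```bash
python3 - <<'E'
from h import *
from rig import *
go([.512,-.3325,.22],90)
t=capture("top");s=capture("scene");p=np.array(read_state()['position'])
for c in(t,s):
    W=cloud(c);d=W-p;R=(c['z_map']>0)&(abs(d[...,0])<.06)&(abs(d[...,1])<.06)&(d[...,2]<-.0)&(W[...,2]>.15)
    Q=d[R]
    for lo in np.arange(-.11,0,.02):
        q=Q[(Q[:,2]>lo)&(Q[:,2]<lo+.02)]
        if len(q)>2: print(lo.round(2),len(q),q.mean(0).round(4),q.min(0).round(3),q.max(0).round(3))
E
```

```text
t 20.77 pos [0.6527 0.0909 0.2991] yaw 89.2 q6 -1.0 F [-0.6 -0.  -1.3] op 30.8
  turn cw -0.8 dx dy dz -140.7 79.1 -423.4
-0.09 39 [-0.0021  0.0046 -0.0792] [-0.006 -0.011 -0.089] [ 0.003  0.016 -0.07 ]
-0.07 25 [-0.0034  0.0053 -0.0609] [-0.008 -0.001 -0.07 ] [ 0.003  0.015 -0.051]
-0.05 9 [-0.0046  0.0043 -0.0463] [-0.007  0.001 -0.049] [ 0.001  0.008 -0.042]
-0.03 100 [-0.009   0.0094 -0.0191] [-0.023 -0.018 -0.025] [ 0.012  0.024 -0.011]
-0.01 27 [-0.0071  0.0132 -0.0055] [-0.018 -0.002 -0.01 ] [ 0.012  0.018 -0.   ]
```

Call:
send_rows:
  moves: "20 -11.5 0 -35 -0.8;20 -11.5 0 -35 0;20 -11.5 0 -35 0;20 -11.5 0 -35 0;20 -11.5 0 -35 0;20 -11.5 0 -35 0;20 -11.5 0 -35 0;20 -11.5 0 -35 0;20 -11.5 0 -35 0;20 -11.5 0 -35 0;20 -11.5 0 -35 0;20 -11.5 0 -35 0;20 0 0 0 0;20 0 0 0 0"

```text
time_s: 22.03
position: [0.5133, -0.3309, 0.2971]
tcp_rot: [[1.0, -0.0, 0.005], [-0.005, 0.0, 1.0], [-0.0, -1.0, 0.0]]
force: [-0.7, 0.2, -1.6]
opening: 0.343
```

```bash
python3 - <<'E'
from h import *
from rig import *
go([.510,-.3335,.18],90)
t=capture("top");p=np.array(read_state()['position'])
s=np.load("scene0.npz")
for c in(t,):
    W=cloud(c);d=W-p;R=(c['z_map']>0)&(abs(d[...,0])<.06)&(abs(d[...,1])<.06)&(d[...,2]<-.0)&(W[...,2]>.15)
    Q=d[R]
    for lo in np.arange(-.11,0,.02):
        q=Q[(Q[:,2]>lo)&(Q[:,2]<lo+.02)]
        if len(q)>2: print(lo.round(2),len(q),q.mean(0).round(4),q.min(0).round(3),q.max(0).round(3))
    R=(c['z_map']>0)&(abs(W[...,0]-.51)<.05)&(abs(W[...,1]+.33)<.05)&(W[...,2]>.055)&(W[...,2]<.085);Q=W[R];print("rim",len(Q),Q.mean(0).round(4),Q.min(0).round(3),Q.max(0).round(3),cv2.minEnclosingCircle(Q[:,:2].astype(np.float32)))
E
```

```text
t 22.03 pos [ 0.5133 -0.3309  0.2971] yaw 89.7 q6 -43.0 F [-0.7  0.2 -1.6] op 29.9
  turn cw -0.3 dx dy dz -3.3 117.1 -2.6
-0.09 7 [-0.0007  0.0145 -0.0768] [-0.002  0.01  -0.09 ] [ 0.002  0.017 -0.071]
-0.03 62 [ 0.      0.0165 -0.0202] [-0.02   0.003 -0.03 ] [ 0.019  0.025 -0.011]
-0.01 14 [-0.0012  0.0162 -0.0046] [-0.014  0.015 -0.008] [ 0.013  0.018 -0.   ]
rim 220 [ 0.5088 -0.329   0.0687] [ 0.48  -0.359  0.055] [ 0.538 -0.301  0.078] ((0.5087910890579224, -0.3301807641983032), 0.03025664947926998)
```

Call:
send_rows:
  moves: "20 -4 20 -2 0;20 0 35 0 0;20 0 35 0 0;20 0 25 0 0;20 0 10 0 0;20 0 10 0 0;20 0 10 0 0;20 0 10 0 0;20 0 10 0 0;20 0 0 0 0"

```text
time_s: 22.92
position: [0.512, -0.3394, 0.1409]
tcp_rot: [[1.0, 0.005, -0.007], [0.007, -0.02, 1.0], [0.005, -1.0, -0.02]]
force: [-10.4, -9.5, 25.0]
opening: 0.339
```

Call:
send_rows:
  moves: "20 0 10 0 0;20 0 8 0 0;20 0 6 0 0;20 0 4 0 0;20 0 0 0 0"

```text
time_s: 23.33
position: [0.5178, -0.3579, 0.1249]
tcp_rot: [[1.0, 0.021, -0.014], [0.015, -0.058, 0.998], [0.02, -0.998, -0.059]]
force: [-20.0, -32.6, 59.2]
opening: 0.365
```

Call:
send_rows:
  moves: "20 0 -15 0 0;20 0 -20 0 0;20 0 -30 0 0;20 0 -30 0 0;20 0 0 0 0;20 0 0 0 0"

```text
time_s: 23.83
position: [0.5124, -0.3318, 0.2032]
tcp_rot: [[1.0, 0.006, -0.002], [0.002, -0.006, 1.0], [0.006, -1.0, -0.006]]
force: [0.3, 0.3, -2.1]
opening: 0.344
```

```bash
python3 - <<'E'
from h import *
from rig import *
go([.510,-.3335,.18],90)
t=capture("top");s=capture("scene");p=np.array(read_state()['position'])
for c in(t,s):
    W=cloud(c);d=W-p;R=(c['z_map']>0)&(abs(d[...,0])<.07)&(abs(d[...,1])<.07)&(d[...,2]<-.0)&(W[...,2]>.1)
    Q=d[R]
    for lo in np.arange(-.11,0,.02):
        q=Q[(Q[:,2]>lo)&(Q[:,2]<lo+.02)]
        if len(q)>2: print(lo.round(2),len(q),q.mean(0).round(4),q.min(0).round(3),q.max(0).round(3))
b=t['image'][150:270,380:500]
cv2.imwrite("pics/p1.png",np.hstack([cv2.resize(b,None,fx=3.3,fy=3.3,interpolation=cv2.INTER_CUBIC),cv2.resize(s['image'][60:180,320:440],None,fx=3.3,fy=3.3,interpolation=cv2.INTER_CUBIC)]))
E
```

```text
t 23.83 pos [ 0.5124 -0.3318  0.2032] yaw 90.1 q6 -43.5 F [ 0.3  0.3 -2.1] op 29.9
  turn cw 0.1 dx dy dz -2.4 23.2 -1.7
-0.07 4 [ 0.0012  0.0417 -0.0534] [ 0.     0.039 -0.057] [ 0.004  0.044 -0.05 ]
-0.05 21 [ 0.0012  0.0304 -0.0389] [-0.003  0.021 -0.045] [ 0.006  0.043 -0.031]
-0.03 16 [ 0.0015  0.0202 -0.0232] [-0.004  0.017 -0.029] [ 0.008  0.024 -0.014]
```

The tip caught the tube's rim and the driver pivoted in the grip. I'll straighten it by pushing the blade edge flush against the outside (-y) wall of the fixed tube.

Call:
send_rows:
  moves: "20 -3 0 -30 0;20 0 0 -40 0;20 0 0 -40 0;20 0 0 -15 0;20 0 30 0 0;20 0 30 0 0;20 0 28 0 0;20 0 0 0 0;20 0 0 10 0;20 0 0 8 0;20 0 0 6 0;20 0 0 6 0;20 0 0 0 0"

```text
time_s: 25.02
position: [0.5081, -0.424, 0.1133]
tcp_rot: [[1.0, 0.001, -0.003], [0.003, -0.001, 1.0], [0.001, -1.0, -0.001]]
force: [0.1, 0.3, -1.8]
opening: 0.344
```

```bash
python3 - <<'E'
from h import *
from rig import *
go([.509,-.373,.115],90)
t=capture("top");s=capture("scene");p=np.array(read_state()['position'])
for c in(t,s):
    W=cloud(c);d=W-p;R=(c['z_map']>0)&(abs(d[...,0])<.03)&(abs(d[...,1])<.09)&(d[...,2]<.02)&(W[...,2]>.02)&(W[...,1]<-.365)
    Q=d[R]
    for lo in np.arange(-.11,0.03,.02):
        q=Q[(Q[:,2]>lo)&(Q[:,2]<lo+.02)]
        if len(q)>2: print(lo.round(2),len(q),q.mean(0).round(4),q.min(0).round(3),q.max(0).round(3))
E
```

```text
t 25.02 pos [ 0.5081 -0.424   0.1133] yaw 90.2 q6 -49.7 F [ 0.1  0.3 -1.8] op 29.9
  turn cw 0.2 dx dy dz 0.9 -1.7 51.0
-0.07 3 [-0.0013  0.0447 -0.0534] [-0.003  0.042 -0.055] [ 0.001  0.047 -0.051]
-0.05 25 [-0.0014  0.0318 -0.0397] [-0.006  0.023 -0.048] [ 0.004  0.044 -0.031]
-0.03 8 [ 0.0004  0.0228 -0.0231] [-0.004  0.021 -0.03 ] [ 0.005  0.025 -0.019]
-0.01 51 [0.0011 0.0196 0.0054] [-0.02   0.01  -0.001] [0.022 0.028 0.01 ]
0.01 26 [0.001  0.0151 0.0141] [-0.014  0.011  0.011] [0.022 0.026 0.02 ]
```

Call:
send_rows:
  moves: "20 0 0 5 0;20 0 0 5 0;20 0 0 5 0;20 0 0 5 0;20 0 0 5 0;20 0 0 0 0"

```text
time_s: 25.62
position: [0.5074, -0.4039, 0.1129]
tcp_rot: [[1.0, 0.001, -0.004], [0.004, -0.009, 1.0], [0.0, -1.0, -0.009]]
force: [-2.5, -6.4, 1.0]
opening: 0.339
```

Call:
send_rows:
  moves: "20 0 0 5 0;20 0 0 5 0;20 0 0 5 0;20 0 0 0 0"

```text
time_s: 25.95
position: [0.5078, -0.3912, 0.1143]
tcp_rot: [[1.0, 0.002, -0.004], [0.004, -0.013, 1.0], [0.002, -1.0, -0.013]]
force: [-4.4, -8.3, 2.9]
opening: 0.342
```

Call:
send_rows:
  moves: "20 0 0 5 0;20 0 0 5 0;20 0 0 5 0;20 0 0 0 0"

```text
time_s: 26.28
position: [0.5075, -0.3745, 0.1137]
tcp_rot: [[1.0, 0.002, -0.004], [0.004, -0.01, 1.0], [0.002, -1.0, -0.01]]
force: [-2.8, -7.2, 2.5]
opening: 0.338
```

Call:
send_rows:
  moves: "20 0 0 3 0;20 0 0 0 0"

```text
time_s: 26.45
position: [0.5075, -0.3717, 0.1136]
tcp_rot: [[1.0, 0.001, -0.003], [0.003, -0.01, 1.0], [0.001, -1.0, -0.01]]
force: [-3.5, -6.4, 2.5]
opening: 0.344
```

```bash
python3 - <<'E'
from h import *
from rig import *
go([.509,-.373,.115],90)
E
```

```text
t 26.45 pos [ 0.5075 -0.3717  0.1136] yaw 90.2 q6 -46.2 F [-3.5 -6.4  2.5] op 29.9
  turn cw 0.2 dx dy dz 1.5 -1.4 -1.3
```

Call:
send_rows:
  moves: "20 0 0 -8 0;20 0 -20 0 0;20 0 -30 0 0;20 0 -30 0 0;20 0 -15 0 0;20 0 0 15 0;20 0 0 15 0;20 0 0 15 0;20 2 0 0 0;20 0 0 0 0;20 0 0 0 0"

```text
time_s: 27.37
position: [0.5092, -0.3297, 0.2053]
tcp_rot: [[1.0, -0.001, -0.003], [0.003, 0.001, 1.0], [-0.001, -1.0, 0.001]]
force: [1.0, -0.1, -1.2]
opening: 0.341
```

```bash
python3 - <<'E'
from h import *
from rig import *
go([.509,-.330,.165],90)
t=capture("top");s=capture("scene");p=np.array(read_state()['position'])
for c in(t,s):
    W=cloud(c);d=W-p;R=(c['z_map']>0)&(abs(d[...,0])<.03)&(abs(d[...,1])<.09)&(d[...,2]<-.03)&(W[...,2]>.09)
    Q=d[R]
    for lo in np.arange(-.11,0.03,.01):
        q=Q[(Q[:,2]>lo)&(Q[:,2]<lo+.01)]
        if len(q)>1: print(lo.round(2),len(q),q.mean(0).round(4),q.min(0).round(3),q.max(0).round(3))
    R=(c['z_map']>0)&(abs(W[...,0]-.51)<.05)&(abs(W[...,1]+.33)<.05)&(W[...,2]>.055)&(W[...,2]<.085);Q=W[R];print("rim",len(Q),cv2.minEnclosingCircle(Q[:,:2].astype(np.float32)) if len(Q)>5 else '')
E
```

```text
t 27.37 pos [ 0.5092 -0.3297  0.2053] yaw 90.2 q6 -43.6 F [ 1.  -0.1 -1.2] op 29.7
  turn cw 0.2 dx dy dz -0.2 40.3 -0.3
-0.07 2 [ 0.0001  0.0113 -0.063 ] [-0.001  0.011 -0.064] [ 0.002  0.012 -0.062]
-0.06 7 [-0.0003  0.0067 -0.0522] [-0.005  0.002 -0.055] [ 0.004  0.011 -0.05 ]
-0.05 3 [-0.0012  0.0057 -0.0477] [-0.002  0.004 -0.048] [ 0.001  0.01  -0.047]
rim 187 ((0.509148895740509, -0.32908084988594055), 0.029601292684674263)
rim 12 ((0.5281736850738525, -0.3103967010974884), 0.006742119789123535)
```

Call:
send_rows:
  moves: "20 0 25 0 0;20 0 20 0 0;20 0 6 0 0;20 0 5 0 0;20 0 0 0 0;20 0 0 0 0"

```text
time_s: 27.97
position: [0.5097, -0.3313, 0.151]
tcp_rot: [[1.0, 0.001, -0.001], [0.001, -0.001, 1.0], [0.001, -1.0, -0.001]]
force: [0.1, -0.0, -0.5]
opening: 0.346
```

Call:
send_rows:
  moves: "20 0 8 0 0;20 0 8 0 0;20 0 0 0 0"

```text
time_s: 28.22
position: [0.5086, -0.33, 0.1332]
tcp_rot: [[1.0, -0.002, -0.001], [0.001, 0.002, 1.0], [-0.002, -1.0, 0.002]]
force: [-0.5, 0.3, -1.1]
opening: 0.343
```

Call:
send_rows:
  moves: "20 0 8 0 0;20 0 8 0 0;20 0 4 0 0;20 0 0 0 0"

```text
time_s: 28.55
position: [0.5085, -0.3299, 0.1129]
tcp_rot: [[1.0, -0.002, -0.001], [0.001, 0.002, 1.0], [-0.002, -1.0, 0.002]]
force: [0.0, -0.1, -1.2]
opening: 0.342
```

Call:
send_rows:
  moves: "20 0 6 0 0;20 0 5 0 0;20 0 3 0 0;20 0 2 0 0;20 0 0 0 0"

```text
time_s: 28.97
position: [0.509, -0.3304, 0.0979]
tcp_rot: [[1.0, -0.001, -0.001], [0.001, 0.001, 1.0], [-0.001, -1.0, 0.001]]
force: [-0.3, -0.5, -0.8]
opening: 0.341
```

Call:
send_rows:
  moves: "65 0 0 0 0;65 0 0 0 0;65 0 0 0 0;65 0 0 0 0;65 0 0 0 0;65 0 0 0 0;65 0 0 0 -6.9;65 0 0 0 -6.9;65 0 0 0 -6.9;65 0 0 0 -6.9;65 0 0 0 -6.9;65 0 0 0 -6.9;65 0 0 0 -6.9;65 0 0 0 -6.9;65 0 0 0 -6.9;65 0 0 0 -6.9;65 0 0 0 -6.9;65 0 0 0 -6.9;65 0 0 0 -6.9;65 0 0 0 0"

```text
time_s: 30.63
position: [0.5093, -0.3307, 0.0985]
tcp_rot: [[0.002, 0.0, -1.0], [1.0, -0.0, 0.002], [-0.0, -1.0, -0.0]]
force: [0.2, -0.2, 0.2]
opening: 0.747
```

Call:
send_rows:
  moves: "20 0 0 0 0;20 0 0 0 0;20 0 0 0 0;20 0 0 0 0;20 0 0 0 0;20 0 0 0 0;20 0 0 0 0;20 0 0 0 0"

```text
time_s: 31.3
position: [0.5094, -0.3308, 0.0985]
tcp_rot: [[0.004, 0.0, -1.0], [1.0, -0.0, 0.004], [-0.0, -1.0, -0.0]]
force: [0.1, -0.0, 0.2]
opening: 0.341
```

```bash
python3 - <<'E'
from h import *
go([.509,-.330,.095],180)
E
```

```text
t 31.3 pos [ 0.5094 -0.3308  0.0985] yaw 179.8 q6 -133.3 F [ 0.1 -0.   0.2] op 29.7
  turn cw -0.2 dx dy dz 0.8 3.5 0.4
```

Call:
send_rows:
  moves: "20 0 -10 0 0;20 0 -15 0 0;20 0 -15 0 0;20 0 -5 0 0;20 0 0 0 0;20 0 0 5 0;20 0 0 5 0;20 0 0 5 0;20 0 0 5 0;20 0 0 5 0;20 0 0 5 0;20 0 0 5 0;20 0 0 5 0;20 0 0 5 0;20 0 0 3 0;20 0 0 0 0"

```text
time_s: 32.63
position: [0.4616, -0.3311, 0.1436]
tcp_rot: [[0.005, 0.002, -1.0], [1.0, -0.001, 0.005], [-0.001, -1.0, -0.002]]
force: [4.0, -1.3, -0.6]
opening: 0.341
```

Call:
send_rows:
  moves: "20 0 -15 3 0;20 0 -20 5 0;20 0 -35 0 1.5;20 0 -35 0 1.3;20 0 -30 0 0;20 0 0 0 0"

```text
time_s: 33.13
position: [0.454, -0.3322, 0.2842]
tcp_rot: [[0.052, 0.004, -0.999], [0.999, -0.007, 0.052], [-0.007, -1.0, -0.005]]
force: [0.4, -0.2, -0.7]
opening: 0.343
```

```bash
python3 - <<'E'
from h import *
go(np.array([.655,.098,.26])-.041*EX,177)
E
```

```text
t 33.13 pos [ 0.454  -0.3322  0.2842] yaw 177.0 q6 -134.5 F [ 0.4 -0.2 -0.7] op 29.8
  turn cw 0.0 dx dy dz 442.7 24.2 -137.3
```

Call:
send_rows:
  moves: "20 36.9 0 -11.4 0;20 36.9 0 -11.4 0;20 36.9 0 -11.4 0;20 36.9 0 -11.4 0;20 36.9 0 -11.4 0;20 36.9 0 -11.4 0;20 36.9 0 -11.4 0;20 36.9 0 -11.4 0;20 36.9 0 -11.4 0;20 36.9 0 -11.4 0;20 36.9 12 -11.4 0;20 36.9 12 -11.4 0;20 0 0 0 0;20 0 0 0 0"

```text
time_s: 34.3
position: [0.6106, 0.1061, 0.2515]
tcp_rot: [[0.048, -0.008, -0.999], [0.999, -0.001, 0.048], [-0.002, -1.0, 0.008]]
force: [0.4, -0.5, -1.1]
opening: 0.345
```

```bash
python3 - <<'E'
from h import *
from rig import *
go(np.array([.655,.098,.26])-.041*EX,177)
t=capture("top");s=capture("scene");p=np.array(read_state()['position'])
for c in(t,s):
    W=cloud(c);d=W-p;R=(c['z_map']>0)&(abs(d[...,0])<.07)&(abs(d[...,1])<.03)&(d[...,2]<-.03)&(W[...,2]>.14)
    Q=d[R]
    for lo in np.arange(-.11,0.03,.01):
        q=Q[(Q[:,2]>lo)&(Q[:,2]<lo+.01)]
        if len(q)>1: print(lo.round(2),len(q),q.mean(0).round(4),q.min(0).round(3),q.max(0).round(3))
# slot: non-brass pixels within disc, principal axis, both cameras
for c in(t,s):
    H=hsv(c).astype(int);W=cloud(c);o=np.array([.655,.098,.1086]);e=W-o
    a,b,n=e@US,e@EY,e@N
    D=(c['z_map']>0)&(np.hypot(a,b)<.032)&(abs(n)<.02)
    S=D&~((H[...,0]>12)&(H[...,0]<26)&(H[...,1]>100))
    q=np.stack([b[S],a[S]],1);
    if S.sum()>5:
        w,v=np.linalg.eigh(np.cov(q.T));print("slot n",S.sum(),D.sum(),"centre b,a",q.mean(0).round(4),"dir from +b deg",np.degrees(np.arctan2(v[1,1],v[0,1])).round(1),np.sqrt(w).round(4))
K=1;x=np.array(s['rotation']).T@(p-s['origin'])
cv2.imwrite("pics/s10.png",cv2.resize(s['image'][115:235,200:340],None,fx=5,fy=5,interpolation=cv2.INTER_CUBIC))
E
```

```text
t 34.3 pos [0.6106 0.1061 0.2515] yaw 177.2 q6 -87.6 F [ 0.4 -0.5 -1.1] op 30.0
  turn cw 0.2 dx dy dz -3.3 -8.5 -3.9
-0.09 4 [ 0.0383  0.0035 -0.0826] [ 0.036 -0.005 -0.084] [ 0.042  0.01  -0.082]
-0.08 9 [ 0.0353  0.006  -0.0742] [ 0.032 -0.012 -0.079] [ 0.039  0.012 -0.07 ]
-0.07 10 [ 0.0307  0.0035 -0.0654] [ 0.027 -0.002 -0.07 ] [ 0.035  0.007 -0.06 ]
-0.06 3 [ 0.0292  0.0032 -0.0581] [ 0.027  0.002 -0.06 ] [ 0.031  0.005 -0.056]
-0.04 2 [-0.0015  0.0045 -0.0324] [-0.004  0.003 -0.034] [ 0.001  0.006 -0.031]
slot n 54 347 centre b,a [-0.0021  0.0012] dir from +b deg 176.0 [0.0055 0.0225]
```

View pics/s10.png

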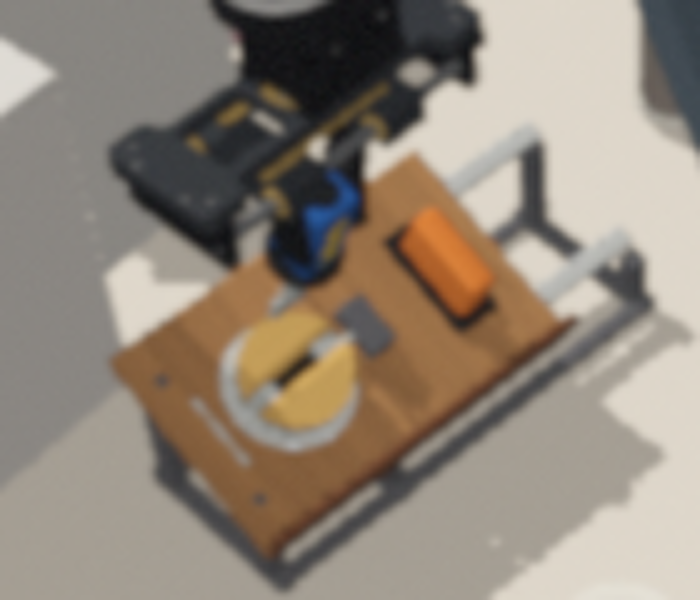

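Call:
send_rows:
  moves: "20 -3 0 11 0;20 -2.7 0 10.7 0;20 0 0 0 0;20 -0.4 14 -6.5 0;20 -0.4 12 -5.6 0;20 -0.3 11 -5.1 0;20 -0.3 8 -3.7 0;20 0 0 0 0;20 0 0 0 0"

```text
time_s: 35.15
position: [0.6119, 0.0975, 0.2079]
tcp_rot: [[0.053, -0.003, -0.999], [0.999, 0.0, 0.053], [-0.0, -1.0, 0.003]]
force: [-0.8, 0.0, -0.9]
opening: 0.343
```

```bash
python3 - <<'E'
from h import *
from rig import *
go(np.array([.619,.098,.186]),177)
s=capture("scene");p=np.array(read_state()['position']);W=cloud(s);d=W-p
R=(s['z_map']>0)&(abs(d[...,0])<.07)&(abs(d[...,1])<.02)&(d[...,2]<-.04)&((W-np.array([.655,.098,.1086]))@N>.007)
Q=d[R]
for lo in np.arange(-.11,0.03,.01):
    q=Q[(Q[:,2]>lo)&(Q[:,2]<lo+.01)]
    if len(q)>1: print(lo.round(2),len(q),q.mean(0).round(4),q.min(0).round(3),q.max(0).round(3))
E
```

```text
t 35.15 pos [0.6119 0.0975 0.2079] yaw 177.0 q6 -88.2 F [-0.8  0.  -0.9] op 29.8
  turn cw -0.0 dx dy dz 0.9 21.9 -7.1
-0.1 2 [ 0.0284 -0.011  -0.0972] [ 0.027 -0.014 -0.098] [ 0.03  -0.008 -0.096]
-0.09 5 [ 0.0471  0.0035 -0.0845] [ 0.041 -0.005 -0.087] [ 0.059  0.01  -0.081]
-0.08 11 [ 0.0357  0.0027 -0.0742] [ 0.03  -0.013 -0.08 ] [ 0.039  0.011 -0.07 ]
-0.07 7 [ 0.0308  0.0027 -0.0644] [ 0.026 -0.001 -0.068] [ 0.036  0.01  -0.062]
-0.06 2 [ 0.0314  0.0031 -0.0577] [ 0.029  0.003 -0.059] [ 0.033  0.003 -0.056]
```

Call:
send_rows:
  moves: "20 1 0 3 0;20 0 5 -2.3 0;20 0 5 -2.3 0;20 0 3 -1.4 0;20 0 0 0 0"

```text
time_s: 35.62
position: [0.6149, 0.0984, 0.1956]
tcp_rot: [[0.053, -0.001, -0.999], [0.999, -0.0, 0.053], [-0.0, -1.0, 0.001]]
force: [-0.2, 0.4, -1.4]
opening: 0.337
```

Call:
send_rows:
  moves: "20 0 2 -1 0;20 0 2 -1 0;20 0 0 0 0"

```text
time_s: 35.87
position: [0.6166, 0.0983, 0.192]
tcp_rot: [[0.053, -0.001, -0.999], [0.999, 0.0, 0.053], [0.0, -1.0, 0.001]]
force: [0.0, -0.4, -1.6]
opening: 0.341
```

Call:
send_rows:
  moves: "20 0 2 -1 0;20 0 2 -0.9 0;20 0 0 0 0"

```text
time_s: 36.12
position: [0.6183, 0.0982, 0.1876]
tcp_rot: [[0.053, -0.002, -0.999], [0.999, 0.0, 0.053], [-0.0, -1.0, 0.002]]
force: [-1.6, 0.9, -3.2]
opening: 0.342
```

Call:
send_rows:
  moves: "20 0 2 -0.9 0;20 0 1 -0.4 0;20 0 0 0 0"

```text
time_s: 36.37
position: [0.6193, 0.0982, 0.1854]
tcp_rot: [[0.053, -0.002, -0.999], [0.999, 0.0, 0.053], [-0.0, -1.0, 0.002]]
force: [-3.9, -0.1, -0.1]
opening: 0.346
```

Call:
send_rows:
  moves: "20 0 2 -0.9 0;20 0 0 0 0"

```text
time_s: 36.53
position: [0.6196, 0.0983, 0.1852]
tcp_rot: [[0.052, -0.003, -0.999], [0.999, -0.0, 0.052], [-0.0, -1.0, 0.003]]
force: [-7.8, -0.4, 9.9]
opening: 0.342
```

Call:
send_rows:
  moves: "20 4.4 0 -0.2 6;20 4.3 0 -0.5 6;20 0 0 0 0;20 0 0 0 0"

```text
time_s: 36.87
position: [0.6202, 0.1068, 0.1851]
tcp_rot: [[0.259, -0.005, -0.966], [0.966, -0.001, 0.259], [-0.002, -1.0, 0.005]]
force: [-9.1, 0.4, 11.3]
opening: 0.341
```

```bash
python3 - <<'E'
from h import *
from rig import *
s=read_state();R=np.array(s['tcp_rot']);print(np.round(R.T@s['force'],1),np.round(s['moment'],2))
go(np.array([.619,.098,.186]),165)
E
```

```text
[ -2.  -11.2   9. ] [-0.1   1.81  0.01]
t 36.87 pos [0.6202 0.1068 0.1851] yaw 165.0 q6 -75.4 F [-9.1  0.4 11.3] op 29.7
  turn cw 0.0 dx dy dz -8.8 -0.9 -1.1
```

Call:
send_rows:
  moves: "20 4.2 0 -0.8 5;20 0 0 0 0;20 3 0 -0.6 4;20 0 0 0 0;20 0 0 0 0"

```text
time_s: 37.28
position: [0.6233, 0.1119, 0.1859]
tcp_rot: [[0.404, -0.006, -0.915], [0.915, -0.004, 0.404], [-0.006, -1.0, 0.004]]
force: [-10.9, -2.5, 13.9]
opening: 0.341
```

```bash
python3 - <<'E'
from h import *
from rig import *
s=read_state();R=np.array(s['tcp_rot']);print(np.round(R.T@s['force'],1),np.round(s['moment'],2),s['opening']*87)
t=capture("top");sc=capture("scene")
for c in(t,sc):
    W=cloud(c);H=hsv(c).astype(int);h,S,v=H[...,0],H[...,1],H[...,2]
    m=(h<12)&(S>150)&(v>110)&(W[...,0]>.55)&(W[...,0]<.75)&(abs(W[...,1])<.12)&(W[...,2]>.1);Q=W[m];print("fin",m.sum(),(np.median(Q@EY) if len(Q) else None))
E
```

```text
[ -6.8 -13.8   9. ] [-0.9   2.24  0.43] 29.675577550189242
fin 124 0.05357609860261402
fin 6 0.1347662525061526
```

Stop reached: the moment rose to 0.43 N·m with the blade on the slot bottom and square within about 9°. Now I'll relieve, extract and return the driver.

Call:
send_rows:
  moves: "20 -4 0 0.6 -5;20 -4 0 0.4 -5;20 0 -6 2.8 0;20 0 -10 4.7 0;20 0 -10 4.7 0;20 0 -25 0 0;20 0 -30 0 0;20 0 -25 0 0;20 0 0 0 0"

```text
time_s: 38.13
position: [0.6149, 0.1096, 0.297]
tcp_rot: [[0.243, 0.016, -0.97], [0.97, 0.0, 0.243], [0.004, -1.0, -0.015]]
force: [0.8, -0.1, -0.3]
opening: 0.346
```

```bash
python3 - <<'E'
from h import *
from rig import *
go([.509,-.225,.13],90)
s=capture("scene");
c=s;H=hsv(c).astype(int);W=cloud(c);o=np.array([.655,.098,.1086]);e=W-o;a,b,n=e@US,e@EY,e@N
D=(c['z_map']>0)&(np.hypot(a,b)<.032)&(abs(n)<.02);S=D&~((H[...,0]>12)&(H[...,0]<26)&(H[...,1]>100));q=np.stack([b[S],a[S]],1);w,v=np.linalg.eigh(np.cov(q.T));print("slot",S.sum(),np.degrees(np.arctan2(v[1,1],v[0,1])).round(1),np.sqrt(w).round(4))
E
```

```text
t 38.13 pos [0.6149 0.1096 0.297 ] yaw 166.0 q6 -76.1 F [ 0.8 -0.1 -0.3] op 30.1
  turn cw 76.0 dx dy dz -105.9 167.0 -334.6
slot 55 176.0 [0.0053 0.0229]
```

Call:
send_rows:
  moves: "20 0 0 0 6.9;20 0 0 0 6.9;20 0 0 0 6.9;20 0 0 0 6.9;20 0 0 0 6.9;20 0 0 0 6.9;20 0 0 0 6.9;20 0 0 0 6.9;20 0 0 0 6.9;20 0 0 0 6.9;20 0 0 0 7;20 -11.8 0 -36 0;20 -11.8 0 -36 0;20 -11.8 0 -36 0;20 -11.8 0 -36 0;20 -11.8 0 -36 0;20 -11.8 0 -36 0;20 -11.8 0 -36 0;20 -11.8 0 -36 0;20 -11.8 0 -36 0"

```text
time_s: 39.85
position: [0.503, -0.216, 0.2883]
tcp_rot: [[1.0, -0.001, 0.001], [-0.001, 0.001, 1.0], [-0.001, -1.0, 0.001]]
force: [0.2, -0.1, -0.7]
opening: 0.344
```

Call:
send_rows:
  moves: "20 0 0 0 0;20 0 0 0 0"

```text
time_s: 40.02
position: [0.5033, -0.2166, 0.2882]
tcp_rot: [[1.0, -0.001, 0.005], [-0.005, 0.001, 1.0], [-0.001, -1.0, 0.001]]
force: [0.6, -0.1, -1.7]
opening: 0.345
```

```bash
python3 - <<'E'
from h import *
from rig import *
go([.509,-.225,.13],90)
E
```

```text
t 40.02 pos [ 0.5033 -0.2166  0.2882] yaw 89.7 q6 -34.7 F [ 0.6 -0.1 -1.7] op 30.0
  turn cw -0.3 dx dy dz 5.7 158.2 -8.4
```

Call:
send_rows:
  moves: "20 5.7 20 0 0;20 0 35 0 0;20 0 35 0 0;20 0 35 0 0;20 0 23 0 0;20 0 10 0 0;20 0 0 -10 0;20 0 0 -8 0;20 0 0 -6 0;20 0 0 -6 0;20 0 0 -5 0;20 0 0 -5 0;20 0 0 -5 0;20 0 0 -5 0;20 0 0 0 0"

```text
time_s: 41.27
position: [0.5096, -0.2646, 0.1314]
tcp_rot: [[1.0, -0.0, 0.002], [-0.002, 0.002, 1.0], [-0.0, -1.0, 0.002]]
force: [0.7, 2.4, -0.2]
opening: 0.339
```

Call:
send_rows:
  moves: "20 0 0 -5 0;20 0 0 -5 0;20 0 0 -5 0;20 0 0 0 0"

```text
time_s: 41.6
position: [0.5089, -0.2787, 0.131]
tcp_rot: [[1.0, -0.002, 0.001], [-0.001, 0.003, 1.0], [-0.002, -1.0, 0.003]]
force: [0.3, 3.7, -0.9]
opening: 0.343
```

Call:
send_rows:
  moves: "20 0 0 -5 0;20 0 0 -5 0;20 0 0 -5 0;20 0 0 -3 0;20 0 0 0 0"

```text
time_s: 42.02
position: [0.5088, -0.2969, 0.1311]
tcp_rot: [[1.0, -0.003, 0.0], [-0.0, 0.003, 1.0], [-0.003, -1.0, 0.003]]
force: [-0.8, 4.1, 0.9]
opening: 0.341
```

Call:
send_rows:
  moves: "20 0 0 -1.5 0;20 0 0 8 0;20 0 -20 0 0;20 0 -30 0 0;20 0 -25 0 0;20 0 0 -10 0;20 0 0 -15 0;20 0 0 -15 0;20 0 0 0 0;20 0 0 0 0"

```text
time_s: 42.85
position: [0.5091, -0.3328, 0.2046]
tcp_rot: [[1.0, -0.002, 0.003], [-0.003, 0.001, 1.0], [-0.002, -1.0, 0.001]]
force: [-0.7, 0.7, -1.5]
opening: 0.341
```

```bash
python3 - <<'E'
from h import *
from rig import *
go([.509,-.330,.165],90)
t=capture("top");p=np.array(read_state()['position'])
for c in(t,):
    W=cloud(c);d=W-p;R=(c['z_map']>0)&(abs(d[...,0])<.03)&(abs(d[...,1])<.09)&(d[...,2]<-.03)&(W[...,2]>.09)
    Q=d[R]
    for lo in np.arange(-.11,0.03,.01):
        q=Q[(Q[:,2]>lo)&(Q[:,2]<lo+.01)]
        if len(q)>1: print(lo.round(2),len(q),q.mean(0).round(4),q.min(0).round(3),q.max(0).round(3))
E
```

```text
t 42.85 pos [ 0.5091 -0.3328  0.2046] yaw 89.9 q6 -43.5 F [-0.7  0.7 -1.5] op 29.7
  turn cw -0.1 dx dy dz -0.1 39.6 2.8
```

Lowering it into the bore, slowly, with a check just after the rim.

Call:
send_rows:
  moves: "20 0 25 2.5 0;20 0 20 0 0;20 0 6 0 0;20 0 5 0 0;20 0 0 0 0;20 0 0 0 0"

```text
time_s: 43.4
position: [0.51, -0.3289, 0.1507]
tcp_rot: [[1.0, -0.0, 0.0], [-0.0, 0.0, 1.0], [-0.0, -1.0, 0.0]]
force: [0.1, 0.3, -0.9]
opening: 0.343
```

Call:
send_rows:
  moves: "20 0 8 -1 0;20 0 8 0 0;20 0 0 0 0"

```text
time_s: 43.65
position: [0.5091, -0.3294, 0.1332]
tcp_rot: [[1.0, -0.002, 0.0], [-0.0, 0.002, 1.0], [-0.002, -1.0, 0.002]]
force: [-1.2, 0.1, -2.1]
opening: 0.343
```

Call:
send_rows:
  moves: "20 0 8 0 0;20 0 8 0 0;20 0 4 0 0;20 0 0 0 0"

```text
time_s: 43.98
position: [0.5091, -0.3292, 0.1129]
tcp_rot: [[1.0, -0.002, 0.0], [-0.0, 0.002, 1.0], [-0.002, -1.0, 0.002]]
force: [0.2, -0.2, -0.6]
opening: 0.341
```

Call:
send_rows:
  moves: "20 0 6 0 0;20 0 4 0 0;20 0 3 0 0;20 0 2 0 0;20 0 0 0 0"

```text
time_s: 44.4
position: [0.5098, -0.3299, 0.0991]
tcp_rot: [[1.0, -0.0, 0.0], [-0.0, 0.0, 1.0], [-0.0, -1.0, 0.0]]
force: [-0.6, 0.6, -1.4]
opening: 0.343
```

Call:
send_rows:
  moves: "20 0 2 0 0;20 0 0 0 0;80 0 0 0 0;80 0 0 0 0;80 0 0 0 0;80 0 0 0 0;80 0 0 0 0;80 0 0 0 0;80 0 0 0 0;80 0 0 0 0;80 0 -10 0 0;80 0 -30 0 0;80 0 -40 0 0;80 0 -40 0 0;80 0 -30 0 0;80 0 0 0 0;80 0 0 0 0"

```text
time_s: 45.82
position: [0.5109, -0.3309, 0.2508]
tcp_rot: [[1.0, 0.005, 0.0], [-0.0, -0.004, 1.0], [0.005, -1.0, -0.004]]
force: [-0.1, 0.7, -0.3]
opening: 0.918
```

Call:
send_rows:
  moves: "80 0 -20 -30 0;80 0 0 -40 0;80 0 0 -40 0;80 0 0 -40 0;80 0 0 0 0;80 0 0 0 0"

```text
time_s: 46.32
position: [0.5083, -0.4814, 0.2646]
tcp_rot: [[1.0, -0.003, 0.004], [-0.004, 0.003, 1.0], [-0.003, -1.0, 0.003]]
force: [0.3, 0.0, -0.4]
opening: 0.925
```

```bash
python3 - <<'E'
from h import *
from rig import *
go([.509,-.330,.165],90)
t=capture("top");s=capture("scene")
for c in(t,s):
    W=cloud(c);H=hsv(c).astype(int)
    R=(c['z_map']>0)&(abs(W[...,0]-.51)<.05)&(abs(W[...,1]+.33)<.05)
    for lo,hi in((.06,.085),(.085,.12),(.12,.16)):
        Q=W[R&(W[...,2]>lo)&(W[...,2]<hi)]
        if len(Q)>3: print(lo,len(Q),Q.mean(0).round(4),Q.min(0).round(3),Q.max(0).round(3))
    for a,b,l in((.402,-.227,"mill"),(.681,-.297,"bottle"),(.40,.12,"glass"),(.47,.37,"shaker")):
        R=(c['z_map']>0)&(abs(W[...,0]-a)<.055)&(abs(W[...,1]-b)<.055)&(W[...,2]>.04);Q=W[R]
        if len(Q)>5: print(l,len(Q),Q[Q[:,2]>Q[:,2].max()-.03].mean(0).round(3),Q[:,2].max().round(3))
    e=W-np.array([.655,.098,.1086]);a,b,n=e@US,e@EY,e@N
    D=(c['z_map']>0)&(np.hypot(a,b)<.032)&(abs(n)<.02);S=D&~((H[...,0]>12)&(H[...,0]<26)&(H[...,1]>100));q=np.stack([b[S],a[S]],1)
    if len(q)>5: w,v=np.linalg.eigh(np.cov(q.T));print("slot",S.sum(),np.degrees(np.arctan2(v[1,1],v[0,1])).round(1))
    # brightness profile along the slide at three slope positions: gap would show as a bright/pale line
    wood=(H[...,0]>3)&(H[...,0]<18)&(H[...,1]>80);dk=abs(n+.026)<.008
    for bb in np.arange(-.075,-.03,.005):
        m=dk&(abs(b-bb)<.0025)&(a>-.06)&(a<-.025);print(round(bb,3),m.sum(),round(float((wood&m).sum()/max(m.sum(),1)),2),end="; ")
    print()
E
```

```text
t 46.32 pos [ 0.5083 -0.4814  0.2646] yaw 89.8 q6 -52.4 F [ 0.3  0.  -0.4] op 80.5
  turn cw -0.2 dx dy dz 0.7 99.6 151.4
0.06 155 [ 0.5064 -0.3218  0.0718] [ 0.48  -0.356  0.061] [ 0.537 -0.3    0.085]
0.085 35 [ 0.5064 -0.3161  0.1001] [ 0.495 -0.339  0.086] [ 0.523 -0.311  0.12 ]
0.12 112 [ 0.5098 -0.3248  0.1365] [ 0.496 -0.343  0.121] [ 0.524 -0.311  0.144]
mill 2397 [ 0.363 -0.183  0.793] 0.806
bottle 437 [ 0.682 -0.298  0.205] 0.214
glass 443 [0.401 0.117 0.091] 0.097
shaker 504 [0.485 0.376 0.174] 0.182
slot 48 176.0
-0.075 17 1.0; -0.07 16 1.0; -0.065 17 1.0; -0.06 16 1.0; -0.055 16 1.0; -0.05 16 1.0; -0.045 15 1.0; -0.04 18 1.0; -0.035 16 1.0; 
0.06 85 [ 0.513  -0.311   0.0728] [ 0.493 -0.337  0.061] [ 0.538 -0.299  0.085]
0.085 55 [ 0.5101 -0.3146  0.1031] [ 0.496 -0.32   0.087] [ 0.526 -0.311  0.118]
0.12 56 [ 0.5135 -0.3195  0.1337] [ 0.5   -0.345  0.12 ] [ 0.525 -0.31   0.142]
bottle 634 [ 0.68  -0.296  0.2  ] 0.211
glass 710 [0.396 0.123 0.089] 0.097
shaker 964 [0.48  0.382 0.173] 0.184
slot 53 176.1
-0.075 16 1.0; -0.07 22 1.0; -0.065 17 1.0; -0.06 16 1.0; -0.055 18 1.0; -0.05 18 1.0; -0.045 17 1.0; -0.04 17 1.0; -0.035 20 1.0;
```

```bash
python3 -c "
from rig import *
hand_in();print(read_state()['time_s'])"
```

```text
the job is handed in; nothing more can be done
the job is handed in; nothing more can be done
```

The leaf is home, the cam is locked at its stop, and the driver stands back in the grey holder, let go. I handed in at about 46 s of the 69 s. The hand-in reports no verdict.

**How it was done:**
- I pushed the leaf until its bolt head bottomed in the open cam, where the force rose to 13 N.
- The tool can only point down, so I tilted the driver about 22° in the grip against the holder to match the deck slope.
- With the blade seated, I turned the cam clockwise until it stopped.
- At the end of that turn the driver was no longer square to the deck. I regripped it on the other flats in the holder, seated it again square to the locked cam, and turned until the moment rose.

**Last checks, from the camera:**
- **Cam:** the slot lies about 86° round, about 1.5 rad, so it is at the stop.
- **Leaf:** no gap shows between leaf and deck in either camera.
- **Driver:** the handle is upright, within about 3 mm of the holder's axis, and its top is at the same height as at the start. The gripper is 15 cm away and touches nothing.
- **Bystanders:** the bottle and glass stand where they were. The shaker was not compared number for number with the start, but the arm never went near it. The arm hid the mill in the last pictures, so I could not check it again.

**What went wrong:** on the first return the blade caught the holder rim, and I sent the next move before reading the result. The wrist force reached about 59 N, taken through the driver, before I backed off. I straightened the driver against the tube and the second insertion went in freely.

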